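# Raise the leaning board prop by one hole and clamp it

## Task

Raise the leaning board prop: slide its inner tube up out of the outer tube until the brass spring button pops out of the next hole up (the middle one), without going on past it. Then fold the red clamp lever down onto its rubber stop, let go, and leave the things lying around the prop where they are.

Things in the scene. Friction and masses are not known exactly. Their poses are not given: they have to be found in the camera images.
- prop: Dark steel base plate, 120 (x) x 200 (y) x 8 mm, screwed down. Origin: centre of its underside, z up. On it a green square outer tube, 44 mm across, 170 mm long, foot at [0, 40, 8] mm, leans 30 degrees from vertical towards the plate's -y. Its front face looks to the plate's -x and has three 21 mm holes, 30, 90 and 150 mm from the foot; the clamp lever is on its upper, +y side.
- head_center (a point): Centre of the head on the inner tube: a wooden board 100 mm wide (x, level), 14 mm thick (y), 60 mm long (z), with a 17 mm thick rubber strip on its upper edge that ends 36 mm up z. Too wide to grasp across x: grasp it across y, coming down along the leaning tube. z: up along the tube, 30 degrees from vertical; y: square to the board, lever side. Moves with the inner tube.
- prop_tube (a joint): How far the inner tube is drawn out, m: 0, 0.060, 0.120 with the button at the lower, middle, upper hole (board's lower edge then 8, 68, 128 mm from the outer tube's mouth; a thin black ring comes clear of the mouth at 0.060). Starts between lower and middle. Friction holds it; sliding takes 6 to 10 N. Popped out, it has 2 mm of play either way; over some 20 N pulls the button in and on.
- prop_button (a joint): Brass spring button of the inner tube, a 24 mm ball seen through the holes of the front face: about 0.001 m when pressed in behind the wall between holes, 0.006 m when fully popped out (it then stands 3.5 mm proud of the outer tube).
- button_top (a point): Outermost point of the brass button; it travels with the inner tube.
- target_hole (a point): Centre of the middle hole at the outer tube's front face. Axes as at the head.
- prop_lever (a joint): Red clamp lever, rad: 0 stands out square to the tube (then it points 30 degrees above level, to the plate's +y); grows as it folds down towards the tube's foot; 1.31 is fully down on its rubber stop (then 45 degrees below level). Stays where left; turning takes 0.2 N m.
- lever_pivot (a point): Axis of the lever's hinge; the axis is level, along the plate's x.
- lever_push (a point): Point on the lever's upper face, 70 mm from the hinge, where it can be pushed down. The lever is 95 mm long, 26 mm wide and 10 mm thick. Axes: y along the lever outwards, z square to its upper face.
- sanding_block: Bystander: brown sanding block, 96x63x30 mm, lying near the prop. Origin: centre of the underside.
- tape_measure: Bystander: dark tape measure, 60x74x28 mm, lying flat. Origin: centre of the underside.
- try_square: Bystander: try square with a wooden stock, 153x105x15 mm, lying flat. Origin: centre of the underside.
- c_clamp: Bystander: blue C-clamp, 108x78x12 mm, lying flat. Origin: centre of the underside.

How it is judged:
By the outcome, as a careful person would: the job done as asked, in the order asked, and still so for the second after the job is handed in, with the robot touching nothing.
It also fails if it takes over 43 s, if anything falls off the work surface, if the arm or the gripper's body presses on something with over 40 N, if the wrist force passes 120 N, or if a joint passes its speed limit or range.

## Robot

A 6-joint arm with a two-finger parallel gripper is mounted at the origin on a cart in front of the work surface, level with it; the furniture and walls round the work are solid. World frame = base frame: x ahead of the robot, y to its left, z up, the work surface at z = 0. Lengths are in m, angles in rad, forces in N, time in s.
With the tool pointing down it reaches from about 0.375 to 0.9 m from the base axis. Payload 3.1 kg.
Tool frame: the origin (TCP) lies midway between the tips of the shut fingers; the grasp point (between the pads) lies 19 mm behind it (grip_depth is the distance from the TCP to the grasp point, in m); y points along the fingers, z is the direction in which the jaws open and shut, and the axes are right-handed (so a half turn about y gives the same grasp; the last joint's range is limited). The gripper opens to 85 mm and grips with 20 to 120 N. Pads are 22 mm wide; open, the fingers measure 114 mm over their backs; the gripper's body (76 mm by 85 mm) begins 54 mm behind the grasp point. The pads swing forward as they close: fully open they stand 13 mm farther back than shut.
Start: joints at [1.137, 0.527, 1.433, -0, 1.181, -0.178], TCP at [0.158, 0.605, 0.198] pointing down, gripper open.
Joint ranges: [-3.08, 3.08], [-0.75, 2.2], [0.22, 2.44], [-1.43, 4.57], [0, 2.65], [-2.85, 2.85]. Speed limits (rad/s): [2.79, 2.79, 3.14, 3.14, 3.14, 3.14].

## Interface

Orientations are given as a unit quaternion [x, y, z, w].
In Python, from station import sense, snapshot, camera_model, sign_off, grip_depth gives the robot as it stands.
- The arm moves only by the tool play_rows, never from a script. Its argument "deltas" is a list of rows, each a list of 6 numbers: the shift along the tool's x, y, z in m, then the turn, a rotation vector about the tool's x, y, z in rad. A call has 1 to 12 rows; each row is the pose to reach, as a shift and turn from the pose commanded when the call began, along the tool's axes at that moment; what a row does not reach only later rows make up. A row lasts 1/10 s, in which the tool goes at most 50 mm and 8.59 degrees, less where a joint would pass 70% of its speed; a pose out of reach is approached as far as the arm can. A call with a gripper value outside its range is refused whole. "gripper" is the finger opening in m, from 0 to 0.0854, set as the call begins (left out, the last holds). The fingers move at their own pace and stop on an object; "force" is the grip in N (left out, the last holds). Time passes only in rows, so rows that repeat a pose let the fingers close. It gives the time, the measured TCP pose, the force and the opening at its end, in the units of the state.
- sense(): the state, without advancing time (a new reading comes with each control period).
- snapshot(name): name is "scene" or "top" or "wrist"; returns the picture (400x640x3 uint8, red, green, blue); there is no depth.
- camera_model(name): a dict with "fx", "fy", "cx", "cy" (pixels), "distortion" ([k1, k2, p1, p2, k3] as OpenCV has them; the pictures are not rectified), "camera_from_world" (4x4, takes a point from world to camera coordinates). Camera axes: x right, y up, looking along -z (the intrinsics and any distortion apply to the point x, -y, -z); pixel columns grow to the right and rows downward; lengths in m; the calibration is good to about 2 mm. A picture is of the moment at which its call begins: read the wrist's pose just before it. camera_model takes no time and is no camera call; for the wrist camera it gives the pose at the moment of the call.
- sign_off(): hands the job in, once; it reports no verdict.
The state is a dict: "t": time; "q": joint angles; "qd": joint speeds; "tau": joint torques, N m; "tcp_pos": TCP position; "tool_rot": TCP orientation; "force": force on the tool from outside, world axes, zero at the start; "ft_torque": the same for the moment, N m; "finger_gap": opening from 0.0 (shut) to 1.0 (fully open).
Only numpy, scipy, OpenCV 4.12 (cv2) and the standard library are available. Lean on these libraries where they do the work, as an engineer would, in place of code of your own. Each camera call takes 0.05 s, during which the arm holds its last target.

## Working session

There is one attempt and no reset: what is moved stays moved. The work goes in short steps, Python scripts to look and compute and a tool call to move; the robot and the scene stay as the last step left them, time stands still between calls to the robot, and variables do not carry over. Pictures are saved under pics/ and viewed, and the job is handed in when it is done.

Besides the shell and the picture viewer there is one more tool, called after "Emit:" as a command line: name --pt "numbers of a row" for each row, then --argument value for the rest. play_rows: Moves the arm, as the interface text tells. Its arguments: {"type":"object","properties":{"deltas":{"type":"array"},"gripper":{"type":"number"},"force":{"type":"number"}},"required":["deltas"]}

```bash
ls; mkdir -p pics
python3 - <<'E'
from station import *
import cv2,json
print(sense(), grip_depth)
for n in("scene","top","wrist"):
    im=snapshot(n); cv2.imwrite(f"pics/{n}0.png",im[:,:,::-1])
    m=camera_model(n); print(n,m)
E
```

```text
pics
{'t': 0.0, 'q': array([ 1.13649616e+00,  5.28442040e-01,  1.43392710e+00,  3.31609036e-05,
        1.18140583e+00, -1.78487339e-01]), 'qd': array([-0.00075125, -0.0001413 , -0.00051707, -0.0005101 , -0.00174305,
       -0.00228605]), 'tau': array([ 1.43875597e-03, -4.42346621e+01, -1.78032392e+01, -1.67967241e-04,
        8.53108708e-03,  4.29915218e-06]), 'tcp_pos': array([0.15775674, 0.60393581, 0.19704064]), 'tool_rot': array([ 0.70206188, -0.09044451,  0.0899584 , -0.70059716]), 'force': array([-0.09440862, -0.21664325, -0.40691069]), 'ft_torque': array([ 0.06466438, -0.05531649, -0.04362073]), 'finger_gap': 0.9964327879990498} 0.0187
scene {'fx': 426.53965594847364, 'fy': 426.53965594847364, 'cx': 316.8657944442807, 'cy': 203.36561573358173, 'distortion': array([0.01006542, 0.        , 0.        , 0.        , 0.        ]), 'camera_from_world': array([[ 0.82925649, -0.55876853, -0.01055522, -0.38689501],
       [ 0.2959953 ,  0.42310337,  0.85637043, -0.31533694],
       [-0.4740469 , -0.71327503,  0.51625407, -0.69596666],
       [ 0.        ,  0.        ,  0.        ,  1. 
[... 229 characters left out ...]
ray([[ 0.23126038, -0.97289044, -0.00168336, -0.04177168],
       [ 0.93234736,  0.22112815,  0.28606073, -0.55987245],
       [-0.27793351, -0.06772399,  0.95821001, -1.07137511],
       [ 0.        ,  0.        ,  0.        ,  1.        ]])}
wrist {'fx': 321.4917201244679, 'fy': 321.4917201244679, 'cx': 321.566147786111, 'cy': 203.44959741681453, 'distortion': array([0.01406255, 0.        , 0.        , 0.        , 0.        ]), 'camera_from_world': array([[ 0.25249985,  0.96759535, -0.00174957, -0.62338573],
       [-0.92078609,  0.23972831, -0.30770653,  0.04008374],
       [-0.29731599,  0.07930683,  0.95147971, -0.37985747],
       [ 0.        ,  0.        ,  0.        ,  1.        ]])}
```

View pics/scene0.png

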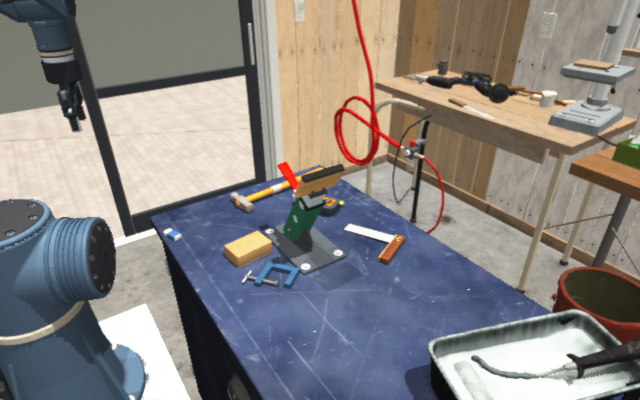

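View pics/top0.png

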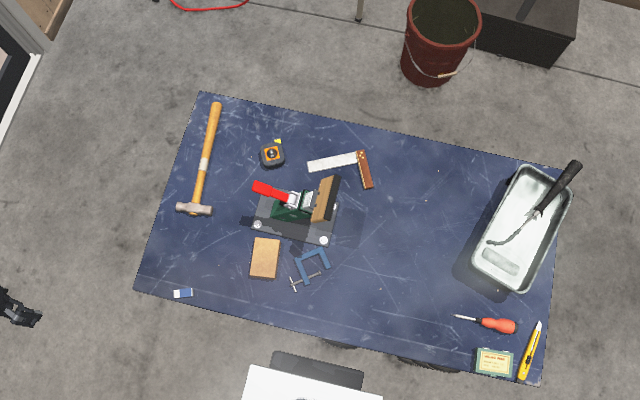

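View pics/wrist0.png

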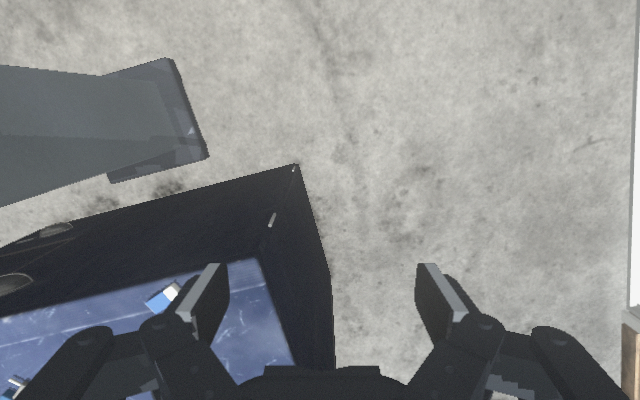

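Run:
```python
import cv2
a=cv2.imread('pics/scene0.png')[150:290,220:360]; cv2.imwrite('pics/s0c.png',cv2.resize(a,None,fx=4.2,fy=4.2,interpolation=cv2.INTER_CUBIC))
a=cv2.imread('pics/top0.png')[140:300,230:390]; cv2.imwrite('pics/t0c.png',cv2.resize(a,None,fx=3.7,fy=3.7,interpolation=cv2.INTER_CUBIC))
```

```text
(no output)
```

View pics/s0c.png

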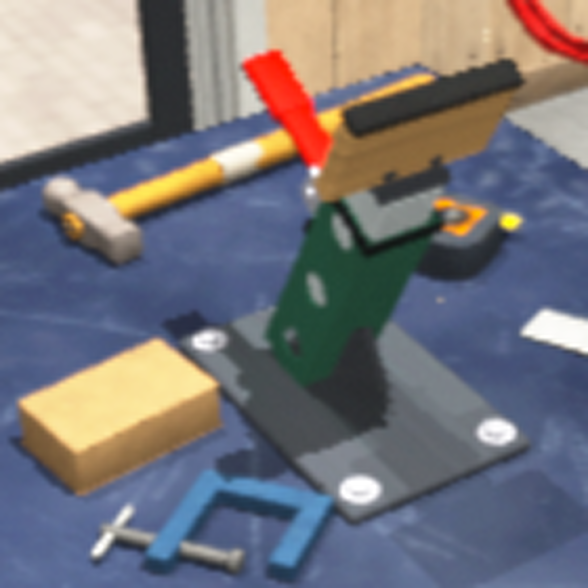

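View pics/t0c.png

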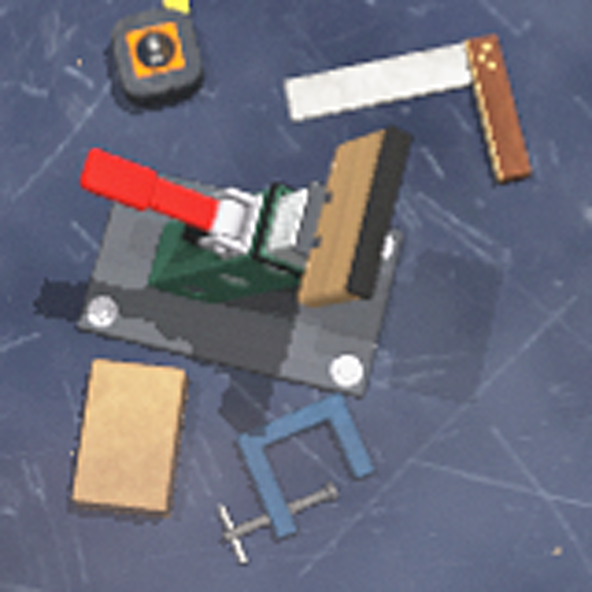

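```bash
cat > h.py <<'E'
import numpy as np, cv2
from scipy.spatial.transform import Rotation as R
from scipy.optimize import least_squares
def ray(m,uv):
    K=np.array([[m['fx'],0,m['cx']],[0,m['fy'],m['cy']],[0,0,1]])
    p=cv2.undistortPoints(np.array([[uv]],float),K,m['distortion'])[0,0]
    d=np.array([p[0],-p[1],-1.]); T=np.array(m['camera_from_world'])
    c=-T[:3,:3].T@T[:3,3]; d=T[:3,:3].T@d; return c,d/np.linalg.norm(d)
def plane(m,uv,z):
    c,d=ray(m,uv); return c+d*(z-c[2])/d[2]
def tri(*mu):
    A=np.zeros((3,3));b=np.zeros(3);L=[]
    for m,uv in mu:
        c,d=ray(m,uv);P=np.eye(3)-np.outer(d,d);A+=P;b+=P@c;L.append((c,P))
    x=np.linalg.solve(A,b);return x,[round(1e3*np.linalg.norm(P@(x-c)),1) for c,P in L]
def proj(m,X):
    K=np.array([[m['fx'],0,m['cx']],[0,m['fy'],m['cy']],[0,0,1]])
    T=np.array(m['camera_from_world']);p=T[:3,:3]@np.asarray(X)+T[:3,3]
    q=np.array([[p[0],-p[1],-p[2]]])
    return cv2.projectPoints(q,np.zeros(3),np.zeros(3),K,m['distortion'])[0][0,0]
E
python3 - <<'E'
from h import *
from station import *
S=camera_model('scene');T=camera_model('top')
s=lambda u,v:(220+u/4.2-.38,150+v/4.2-.38)
t=lambda u,v:(230+u/3.7-.36,140+v/3.7-.36)
np.set_printoptions(precision=4,suppress=True)
for n,a,b in [('A',(165,325),(80,326)),('B',(350,520),(365,395)),('C',(528,445),(402,232))]:
    print(n,plane(S,s(*a),.008),plane(T,t(*b),.008),tri((S,s(*a)),(T,t(*b))))
# board: front lower corner, strip near upper corner..
for n,a,b in [('lever tip left',(243,65),(82,178)),('lever tip right',(280,50),(95,148)),('strip far',(522,72),(411,138)),('strip near front top',(348,112),(350,297))]:
    print(n,tri((S,s(*a)),(T,t(*b))))
E
```

```text
A [0.463  0.2615 0.008 ] [0.4661 0.2398 0.008 ] (array([0.458 , 0.2382, 0.0245]), [np.float64(5.1), np.float64(5.1)])
B [0.4588 0.0432 0.008 ] [0.4647 0.042  0.008 ] (array([0.462 , 0.0431, 0.0075]), [np.float64(2.9), np.float64(2.9)])
C [0.5738 0.0405 0.008 ] [0.5808 0.0429 0.008 ] (array([0.5797, 0.0441, 0.0039]), [np.float64(2.5), np.float64(2.5)])
lever tip left (array([0.515 , 0.2297, 0.1834]), [np.float64(3.2), np.float64(3.2)])
lever tip right (array([0.535 , 0.2256, 0.1883]), [np.float64(1.4), np.float64(1.4)])
strip far (array([0.5669, 0.0441, 0.2382]), [np.float64(0.8), np.float64(0.8)])
strip near front top (array([0.4715, 0.0555, 0.2394]), [np.float64(1.3), np.float64(1.3)])
```

```bash
cat >> h.py <<'E'
U=np.array([0,-.5,.75**.5]);Hy=np.array([0,.75**.5,.5])
def go(sn,pos,Rt):
    """shift+rotvec in tool axes from current to target tcp pose"""
    R0=R.from_quat(sn['tool_rot']).as_matrix();
    return R0.T@(np.asarray(pos)-sn['tcp_pos']), R.from_matrix(R0.T@Rt).as_rotvec()
E
python3 - <<'E'
from h import *
from station import *
np.set_printoptions(precision=4,suppress=True)
s=sense();print(s['t']);R0=R.from_quat(s['tool_rot']).as_matrix();print(R0)
W=camera_model('wrist');M=np.array(W['camera_from_world']);c=-M[:3,:3].T@M[:3,3]
print('cam in tool',R0.T@(c-s['tcp_pos']),'look',R0.T@(-M[2,:3]),'right',R0.T@M[0,:3])
for sg in(1,-1):
    z=sg*Hy;y=-U;Rt=np.stack([np.cross(y,z),y,z],1)
    for p in [[.52,.0,.33]]:
        print(sg,*go(s,p,Rt))
E
```

```text
0.15
[[ 0.9675 -0.0008  0.253 ]
 [-0.253  -0.0015  0.9675]
 [-0.0003 -1.     -0.0017]]
cam in tool [-0.079  -0.1754 -0.0007] look [0.308  0.9514 0.0001] right [-0.0005  0.0001  1.    ]
1 [ 0.5032 -0.1321 -0.493 ] [ 0.5223 -0.2501  0.0664]
-1 [ 0.5032 -0.1321 -0.493 ] [-0.0955  2.7937  0.751 ]
```

Emit:
play_rows --pt "0.01 -0.045 -0.01 0.03 -0.015 0.004" --pt "0.03 -0.085 -0.03 0.07 -0.03 0.01" --pt "0.06 -0.115 -0.06 0.13 -0.06 0.016" --pt "0.1 -0.13 -0.1 0.2 -0.1 0.026" --pt "0.135 -0.132 -0.133 0.26 -0.125 0.034" --pt "0.17 -0.132 -0.167 0.32 -0.15 0.04" --pt "0.205 -0.132 -0.2 0.38 -0.18 0.048" --pt "0.24 -0.132 -0.235 0.44 -0.21 0.055" --pt "0.275 -0.132 -0.27 0.49 -0.235 0.062" --pt "0.31 -0.132 -0.305 0.522 -0.25 0.066" --pt "0.345 -0.132 -0.34 0.522 -0.25 0.066" --pt "0.38 -0.132 -0.373 0.522 -0.25 0.066"

```text
t: 1.35
tcp_pos: [0.4243, 0.1575, 0.3299]
tool_rot: [-0.499, 0.0, -0.001, 0.866]
force: [0.9, 0.6, 0.3]
finger_gap: 0.997
```

Run:
```python
from h import *
from station import *
np.set_printoptions(precision=4,suppress=True)
s=sense();print(s['t'],s['q'],s['tcp_pos'])
z=Hy;y=-U;Rt=np.stack([np.cross(y,z),y,z],1)
print(*go(s,[.52,0,.33],Rt))
```

```text
1.35 [-0.2837  0.1364  1.7837  0.5103  1.4041 -1.986 ] [0.4243 0.1575 0.3299]
[ 0.0961 -0.0788 -0.1361] [-0.0015 -0.0015  0.0018]
```

Emit:
play_rows --pt "0.02 -0.02 -0.035 0 0 0" --pt "0.045 -0.038 -0.07 0 0 0" --pt "0.072 -0.06 -0.105 0 0 0" --pt "0.096 -0.079 -0.136 0 0 0" --pt "0.096 -0.079 -0.136 0 0 0" --pt "0.096 -0.079 -0.136 0 0 0"

```text
t: 1.95
tcp_pos: [0.5197, 0.002, 0.3297]
tool_rot: [-0.499, 0.001, -0.0, 0.867]
force: [-0.7, 0.2, -0.6]
finger_gap: 1.002
```

```bash
cat > cap.py <<'E'
import sys,pickle,cv2
from station import *
n,o=sys.argv[1:3]
s=sense();m=camera_model(n);im=snapshot(n)
pickle.dump((s,m),open(f'pics/{o}.pkl','wb'));cv2.imwrite(f'pics/{o}.png',im[:,:,::-1])
print(s['t'],s['q'].round(3),s['tcp_pos'].round(4),s['force'].round(2))
E
python3 cap.py wrist w1
```

```text
1.95 [-0.51   0.325  1.522  0.453  1.571 -2.143] [0.5197 0.002  0.3297] [-0.7   0.24 -0.63]
```

View pics/w1.png

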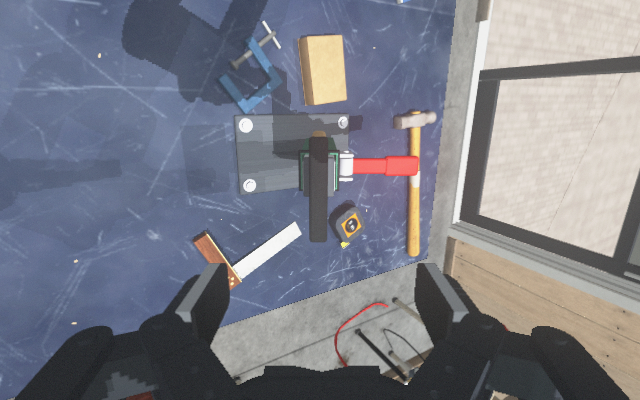

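Run:
```python
from h import *
im=cv2.imread('pics/w1.png')[90:260,220:440]; cv2.imwrite('pics/w1c.png',cv2.resize(im,None,fx=3.5,fy=3.5,interpolation=cv2.INTER_CUBIC))
a=cv2.imread('pics/scene0.png')[155:225,280:360]; cv2.imwrite('pics/s0d.png',cv2.resize(a,None,fx=8,fy=8,interpolation=cv2.INTER_CUBIC))
a=cv2.imread('pics/top0.png')[165:230,275:350]; cv2.imwrite('pics/t0d.png',cv2.resize(a,None,fx=8,fy=8,interpolation=cv2.INTER_CUBIC))
```

```text
(no output)
```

View pics/w1c.png

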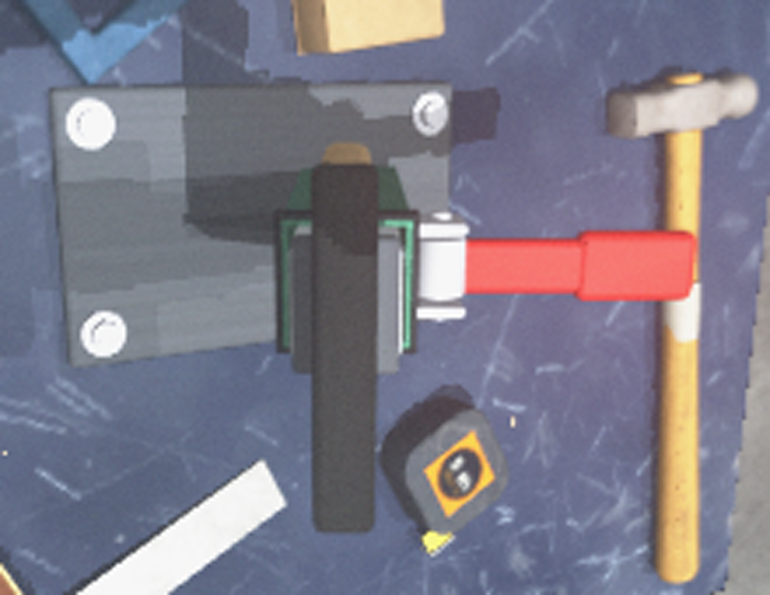

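View pics/s0d.png

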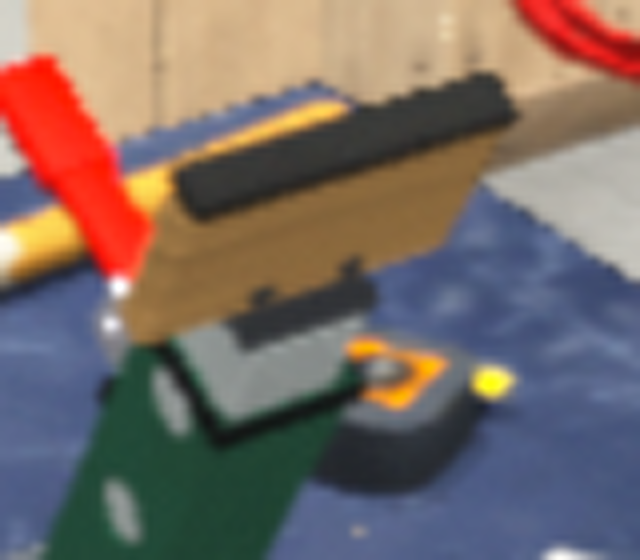

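View pics/t0d.png

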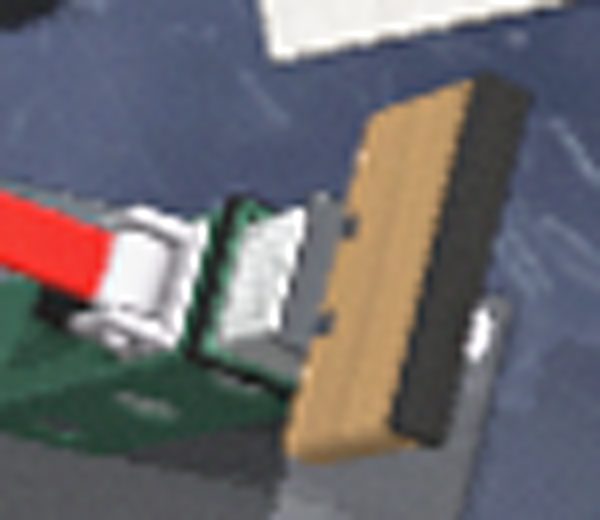

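Run:
```python
from h import *
from station import *
import pickle
np.set_printoptions(precision=4,suppress=True)
s,W=pickle.load(open('pics/w1.pkl','rb'))
T=camera_model('top')
w=lambda u,v:(220+u/3.5-.36,90+v/3.5-.36)
t=lambda u,v:(275+u/8-.44,165+v/8-.44)
for n,a,b in [('near-',(315,165),(442,442)),('far-',(313,530),(530,97)),]:
    print(n,tri((W,w(*a)),(T,t(*b))))
# plate corners wrist
P=[plane(W,w(*a),.008) for a in [(52,90),(452,84),(72,366)]];print(P)
for a in [(90,124),(430,115),(103,333)]: print('bolt',plane(W,w(*a),.012))
# strip top corners on plane perpendicular to U at z-guess
for k in (.238,.245,.252):
    x0=np.array([.52,.045,k])
    Q=[]
    for a in [(315,165),(377,165),(373,530),(313,530)]:
        c,d=ray(W,w(*a)); Q.append(c+d*(U@(x0-c))/(U@d))
    Q=np.array(Q);print(k,Q.mean(0),np.linalg.norm(Q[0]-Q[3]),np.linalg.norm(Q[1]-Q[0]),(Q[3]-Q[0]), Q[0],Q[3])
S=camera_model('scene');print(-np.array(S['camera_from_world'])[:3,:3].T@np.array(S['camera_from_world'])[:3,3])
# lever tip: wrist
for a,b in [((696,234),(95,148)),((690,300),(82,178))]:
    print('lev',tri((W,w(*a)),(T,(230+b[0]/3.7-.36,140+b[1]/3.7-.36))))
```

```text
near- (array([0.4725, 0.0449, 0.2351]), [np.float64(1.6), np.float64(1.6)])
far- (array([0.57  , 0.0441, 0.2316]), [np.float64(0.5), np.float64(0.5)])
[array([0.4623, 0.0443, 0.008 ]), array([0.464 , 0.2418, 0.008 ]), array([0.5791, 0.0432, 0.008 ])]
bolt [0.476  0.0578 0.012 ]
bolt [0.478  0.2265 0.012 ]
bolt [0.565  0.0569 0.012 ]
0.238 [0.5189 0.0493 0.2405] 0.09649409823257872 0.01500172706549745 [ 0.0965 -0.0015 -0.0009] [0.4706 0.0433 0.237 ] [0.5671 0.0418 0.2361]
0.245 [0.5172 0.0463 0.2457] 0.0943792064560011 0.0146729294521055 [ 0.0944 -0.0014 -0.0008] [0.47   0.0404 0.2423] [0.5644 0.039  0.2415]
0.252 [0.5155 0.0433 0.251 ] 0.09226431467942343 0.014344131838713513 [ 0.0922 -0.0014 -0.0008] [0.4693 0.0376 0.2477] [0.5616 0.0361 0.2469]
[ 0.0843 -0.5792  0.6253]
lev (array([0.5206, 0.2214, 0.1977]), [np.float64(12.3), np.float64(12.3)])
lev (array([0.5269, 0.2285, 0.1846]), [np.float64(8.8), np.float64(8.8)])
```

```bash
cat >> h.py <<'E'
F=np.array([.5213,.1825,.008])
RT=np.stack([[1,0,0],-U,Hy],1)
E
python3 - <<'E'
from h import *
from station import *
np.set_printoptions(precision=4,suppress=True)
s=sense();print(*go(s,F+.220*U,RT)); print((s['tcp_pos']-F)@U,(s['tcp_pos']-F)@Hy)
E
```

```text
[ 0.0024  0.1484 -0.0059] [-0.0024 -0.0006 -0.0006]
0.36843457952345143 0.005591373867846361
```

Emit:
play_rows --pt "0.002 0.03 -0.005 -0.002 0 0" --pt "0.002 0.06 -0.006 -0.002 0 0" --pt "0.002 0.085 -0.006 -0.002 0 0" --pt "0.002 0.1 -0.006 -0.002 0 0" --pt "0.002 0.1 -0.006 -0.002 0 0" --gripper 0.06

```text
t: 2.5
tcp_pos: [0.5188, 0.0506, 0.2397]
tool_rot: [-0.499, 0.001, 0.002, 0.866]
force: [-0.4, 0.5, 0.9]
finger_gap: 0.699
```

```bash
python3 cap.py wrist w2; python3 cap.py scene s2
python3 - <<'E'
import cv2
a=cv2.imread('pics/s2.png')[120:260,240:380]; cv2.imwrite('pics/s2c.png',cv2.resize(a,None,fx=4.2,fy=4.2,interpolation=cv2.INTER_CUBIC))
E
```

```text
2.5 [-0.427  0.408  1.666  0.486  1.337 -2.179] [0.5188 0.0506 0.2397] [-0.38  0.53  0.85]
2.55 [-0.428  0.407  1.663  0.486  1.338 -2.179] [0.5202 0.0495 0.2407] [ 0.21 -0.45  0.66]
```

View pics/w2.png

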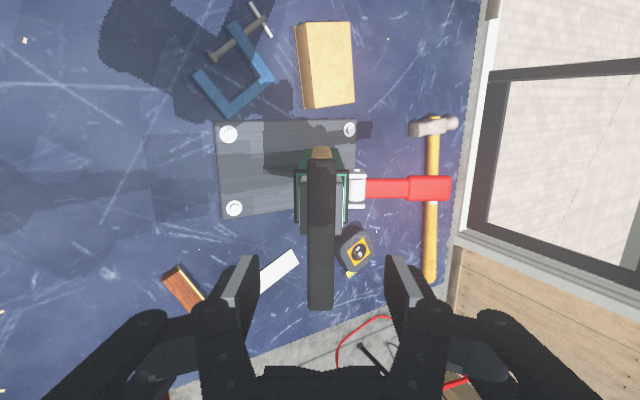

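View pics/s2c.png

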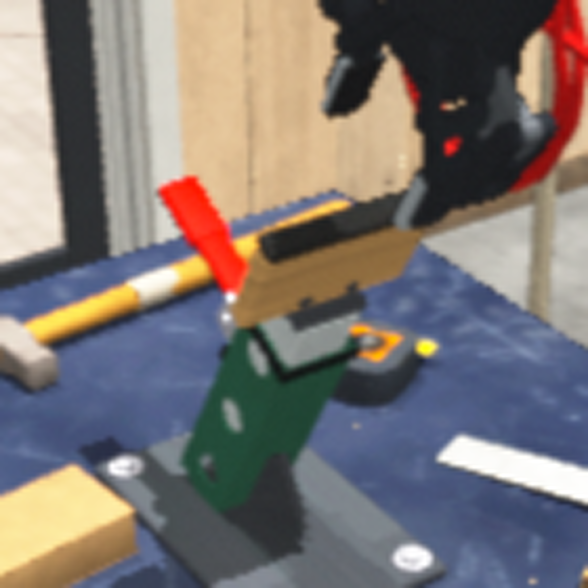

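Run:
```python
from h import *
import pickle
s,S=pickle.load(open('pics/s2.pkl','rb'));s2,W=pickle.load(open('pics/w2.pkl','rb'))
f=lambda X:(proj(S,X)-[240,120]+.38)*4.2
R0=R.from_quat(s['tool_rot']).as_matrix();t=s['tcp_pos']
print('tcp',f(t)); 
for d in(-.03,.03):print(f(t+R0@[0,-.007,d]), proj(W,s2['tcp_pos']+R0@[0,-.007,d]))
for x in(-.05,.05): print('strip',f(F+.265*U+[x,0,0]),proj(W,F+.265*U+[x,0,0]))
```

```text
tcp [354.33349626 213.71919532]
[390.47553643 254.06218266] [270.68545518 244.1649393 ]
[327.43451402 157.07631065] [375.06904025 244.15257099]
strip [267.37486694 246.90834702] [320.09786523 159.31846291]
strip [439.31165282 192.27308685] [320.02970755 312.53483297]
```

Emit:
play_rows --pt "0.001 0.02 0 0 0 0" --pt "0.001 0.04 0 0 0 0" --pt "0.001 0.048 0 0 0 0" --pt "0.001 0.048 0 0 0 0"

```text
t: 3.0
tcp_pos: [0.5226, 0.0719, 0.1994]
tool_rot: [-0.5, -0.0, 0.0, 0.866]
force: [0.9, 0.1, 0.2]
finger_gap: 0.702
```

```bash
python3 cap.py scene s3
python3 - <<'E'
import cv2
a=cv2.imread('pics/s3.png')[120:260,240:380]; cv2.imwrite('pics/s3c.png',cv2.resize(a,None,fx=4.2,fy=4.2,interpolation=cv2.INTER_CUBIC))
from h import *
import pickle
s,S=pickle.load(open('pics/s3.pkl','rb'));print((s['tcp_pos']-F)@U,(s['tcp_pos']-F)@Hy)
E
```

```text
3.0 [-0.387  0.46   1.713  0.513  1.228 -2.198] [0.5226 0.0719 0.1994] [0.89 0.06 0.22]
0.2210404667240731 -0.0001352525115825426
```

View pics/s3c.png

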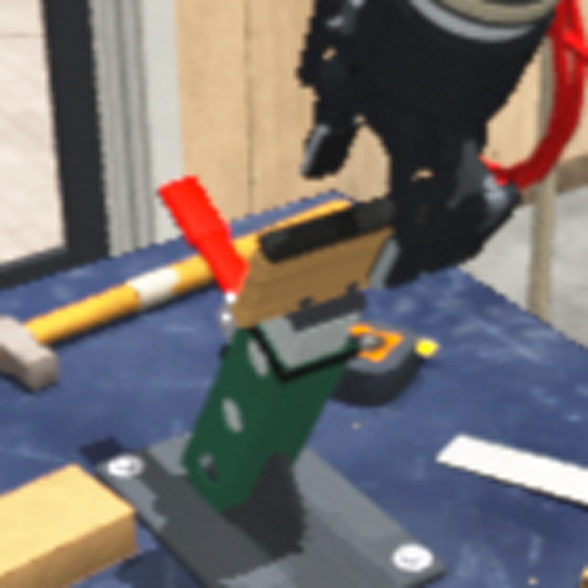

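Emit:
play_rows --pt "0 0 0 0 0 0" --pt "0 0 0 0 0 0" --pt "0 0 0 0 0 0" --pt "0 0 0 0 0 0" --pt "0 0 0 0 0 0" --gripper 0.0 --force 50

```text
t: 3.55
tcp_pos: [0.5235, 0.0726, 0.2006]
tool_rot: [-0.499, -0.001, -0.001, 0.867]
force: [1.1, 3.5, 5.7]
finger_gap: 0.176
```

```bash
cat > st.py <<'E'
from h import *
from station import *
s=sense();d=s['tcp_pos']-F
R0=R.from_quat(s['tool_rot']).as_matrix()
print('t',round(s['t'],2),'s,Hy,x mm',(1e3*np.array([d@U,d@Hy,d[0]])).round(1),'F along U',round(s['force']@U,1),'Hy',round(s['force']@Hy,1),'x',round(s['force'][0],1),'gap mm',round(85.4*s['finger_gap'],1),'q',s['q'].round(2),'tauw',s['ft_torque'].round(2))
print('rot to RT',R.from_matrix(R0.T@RT).as_rotvec().round(3))
E
cp h.py  2>/dev/null; python3 st.py;  python3 cap.py scene s4; python3 cap.py wrist w4
python3 - <<'E'
import cv2
a=cv2.imread('pics/s4.png')[120:260,240:380]; cv2.imwrite('pics/s4c.png',cv2.resize(a,None,fx=4.2,fy=4.2,interpolation=cv2.INTER_CUBIC))
E
```

```text
t 3.55 s,Hy,x mm [221.8   1.1   2.2] F along U 3.2 Hy 5.8 x 1.1 gap mm 15.1 q [-0.39  0.46  1.71  0.52  1.23 -2.2 ] tauw [ 0.77  0.09 -0.1 ]
rot to RT [-0.002  0.     0.003]
3.55 [-0.387  0.459  1.712  0.517  1.23  -2.198] [0.5235 0.0726 0.2006] [1.05 3.47 5.67]
3.6 [-0.387  0.459  1.712  0.517  1.23  -2.198] [0.5235 0.0726 0.2006] [0.24 2.83 6.07]
```

View pics/s4c.png

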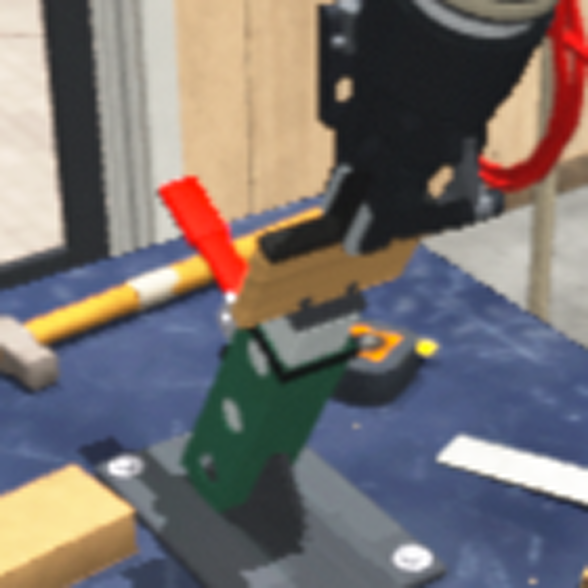

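View pics/w4.png

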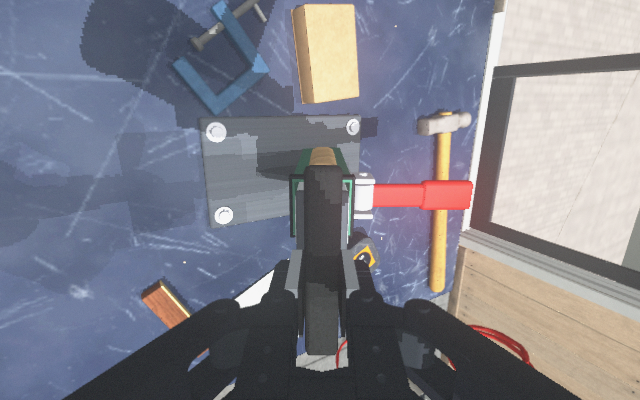

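Emit:
play_rows --pt "0 -0.004 0 0 0 0" --pt "0 -0.008 0 0 0 0" --pt "0 -0.012 0 0 0 0" --pt "0 -0.016 0 0 0 0" --pt "0 -0.02 0 0 0 0" --pt "0 -0.02 0 0 0 0"

```text
t: 4.25
tcp_pos: [0.5233, 0.0633, 0.2167]
tool_rot: [-0.499, -0.0, -0.001, 0.867]
force: [2.7, 6.6, -1.5]
finger_gap: 0.178
```

```bash
python3 st.py;  python3 cap.py scene s5
python3 - <<'E'
import cv2
a=cv2.imread('pics/s5.png')[150:250,260:360]; cv2.imwrite('pics/s5c.png',cv2.resize(a,None,fx=6,fy=6,interpolation=cv2.INTER_CUBIC))
E
```

```text
t 4.25 s,Hy,x mm [240.4   1.1   2. ] F along U -4.6 Hy 4.9 x 2.7 gap mm 15.2 q [-0.4   0.44  1.69  0.51  1.27 -2.19] tauw [ 0.65 -0.35 -0.34]
rot to RT [-0.003 -0.     0.002]
4.25 [-0.404  0.438  1.692  0.505  1.273 -2.189] [0.5233 0.0633 0.2167] [ 2.71  6.57 -1.49]
```

View pics/s5c.png

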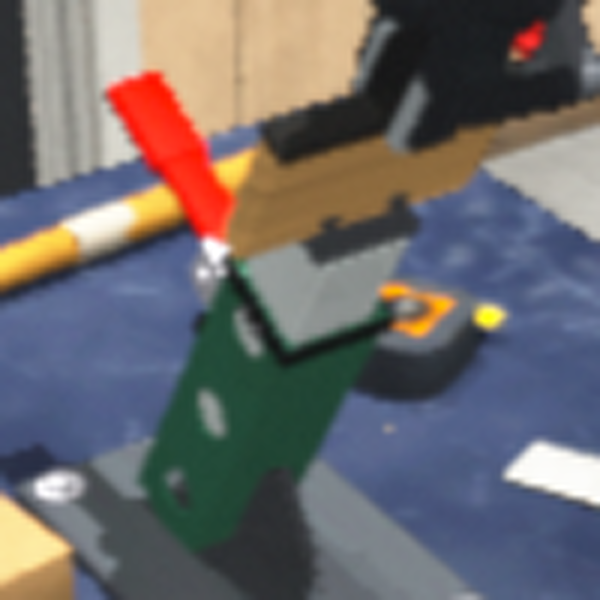

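Emit:
play_rows --pt "0 -0.003 0 0 0 0" --pt "0 -0.006 0 0 0 0" --pt "0 -0.009 0 0 0 0" --pt "0 -0.012 0 0 0 0" --pt "0 -0.012 0 0 0 0"

```text
t: 4.8
tcp_pos: [0.5232, 0.0571, 0.2275]
tool_rot: [-0.499, -0.0, -0.001, 0.867]
force: [2.4, 5.4, 2.4]
finger_gap: 0.178
```

```bash
python3 st.py;  python3 cap.py scene s6
python3 - <<'E'
import cv2
a=cv2.imread('pics/s6.png')[150:250,260:360]; cv2.imwrite('pics/s6c.png',cv2.resize(a,None,fx=6,fy=6,interpolation=cv2.INTER_CUBIC))
E
```

```text
t 4.8 s,Hy,x mm [252.8   1.1   1.9] F along U -0.6 Hy 5.8 x 2.4 gap mm 15.2 q [-0.41  0.43  1.68  0.5   1.3  -2.18] tauw [ 0.7  -0.13 -0.21]
rot to RT [-0.002  0.     0.002]
4.8 [-0.414  0.425  1.678  0.498  1.302 -2.184] [0.5232 0.0571 0.2275] [2.44 5.36 2.37]
```

View pics/s6c.png

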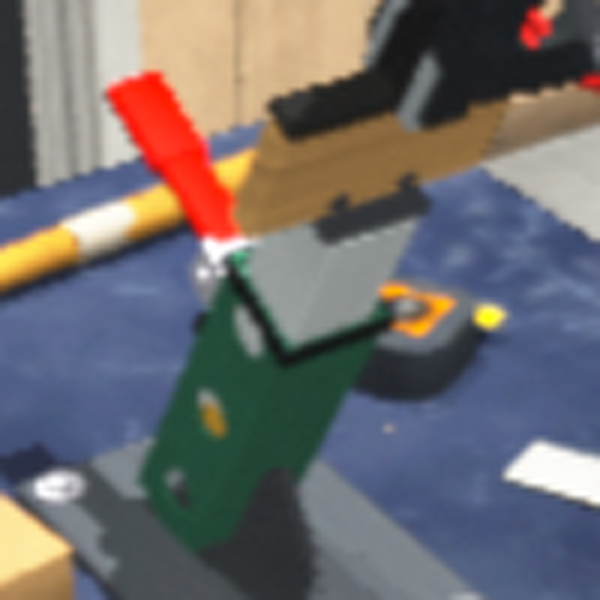

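Emit:
play_rows --pt "0 -0.001 0 0 0 0" --pt "0 -0.002 0 0 0 0" --pt "0 -0.002 0 0 0 0"

```text
t: 5.15
tcp_pos: [0.5232, 0.0562, 0.229]
tool_rot: [-0.499, -0.0, -0.001, 0.867]
force: [3.2, 6.4, 0.1]
finger_gap: 0.177
```

```bash
cat > v.sh <<'E'
python3 st.py; python3 cap.py scene $1
python3 - <<'E'
import cv2
a=cv2.imread('pics/$1.png')[195:245,270:330]; cv2.imwrite('pics/$1c.png',cv2.resize(a,None,fx=10,fy=10,interpolation=cv2.INTER_CUBIC))
E
E
bash v.sh s7
```

```text
t 5.15 s,Hy,x mm [254.5   1.1   1.9] F along U -3.1 Hy 5.6 x 3.2 gap mm 15.1 q [-0.42  0.42  1.68  0.5   1.31 -2.18] tauw [ 0.59 -0.27 -0.36]
rot to RT [-0.003 -0.     0.002]
5.15 [-0.416  0.423  1.676  0.497  1.306 -2.183] [0.5232 0.0562 0.229 ] [3.22 6.39 0.06]
```

View pics/s7c.png

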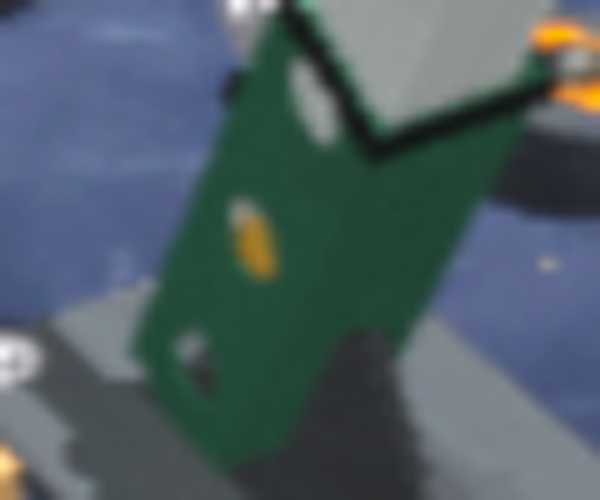

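Emit:
play_rows --pt "0 -0.001 0 0 0 0" --pt "0 -0.002 0 0 0 0" --pt "0 -0.002 0 0 0 0"

```text
t: 5.5
tcp_pos: [0.5232, 0.0551, 0.2309]
tool_rot: [-0.499, -0.0, -0.001, 0.867]
force: [1.7, 5.8, 1.6]
finger_gap: 0.175
```

```bash
bash v.sh s8
```

```text
t 5.5 s,Hy,x mm [256.7   1.1   1.9] F along U -1.5 Hy 5.8 x 1.7 gap mm 14.9 q [-0.42  0.42  1.67  0.5   1.31 -2.18] tauw [ 0.66 -0.21 -0.22]
rot to RT [-0.003 -0.     0.002]
5.5 [-0.418  0.421  1.673  0.496  1.311 -2.183] [0.5232 0.0551 0.2309] [1.72 5.8  1.63]
```

View pics/s8c.png

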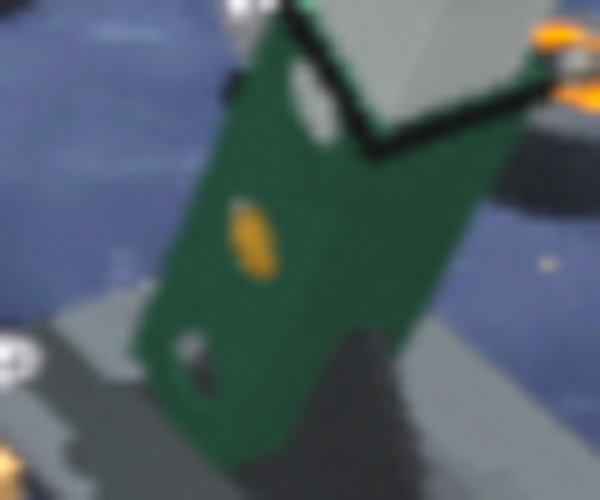

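Emit:
play_rows --pt "0 -0.0008 0 0 0 0" --pt "0 -0.0015 0 0 0 0" --pt "0 -0.0015 0 0 0 0"

```text
t: 5.85
tcp_pos: [0.5232, 0.0543, 0.2322]
tool_rot: [-0.499, -0.0, -0.001, 0.867]
force: [2.0, 6.4, 0.7]
finger_gap: 0.176
```

```bash
bash v.sh s9
```

```text
t 5.85 s,Hy,x mm [258.3   1.1   1.9] F along U -2.6 Hy 5.9 x 2.0 gap mm 15.0 q [-0.42  0.42  1.67  0.49  1.31 -2.18] tauw [ 0.6  -0.21 -0.22]
rot to RT [-0.002  0.     0.002]
5.85 [-0.419  0.419  1.671  0.495  1.314 -2.182] [0.5232 0.0543 0.2322] [2.   6.45 0.69]
```

View pics/s9c.png

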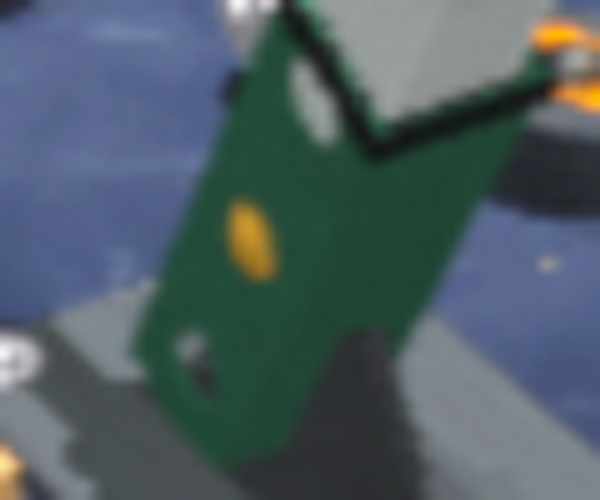

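Emit:
play_rows --pt "0 -0.0005 0 0 0 0" --pt "0 -0.001 0 0 0 0" --pt "0 -0.001 0 0 0 0"

```text
t: 6.2
tcp_pos: [0.5232, 0.0538, 0.2332]
tool_rot: [-0.499, -0.0, -0.001, 0.867]
force: [1.2, 5.4, 1.5]
finger_gap: 0.178
```

```bash
bash v.sh s10
python3 - <<'E'
import cv2,numpy as np
for i in (6,7,8,9,10):
    a=cv2.imread(f'pics/s{i}.png').astype(int)[212:226,290:300]
    w=np.clip(a[...,2]-a[...,0]-20,0,None); w[w<10]=0
    y,x=np.mgrid[212:226,290:300]
    print(i,w.sum(),(w*x).sum()/w.sum(),(w*y).sum()/w.sum(),(w>30).sum(), a[...,2].max())
E
```

```text
t 6.2 s,Hy,x mm [259.3   1.1   1.9] F along U -1.4 Hy 5.4 x 1.2 gap mm 15.2 q [-0.42  0.42  1.67  0.49  1.32 -2.18] tauw [ 0.72 -0.16 -0.23]
rot to RT [-0.002  0.     0.002]
6.2 [-0.42   0.418  1.67   0.494  1.317 -2.181] [0.5232 0.0538 0.2332] [1.16 5.38 1.54]
6 953 295.18363064008395 219.4302203567681 14 160
7 1181 295.1668077900085 219.26248941574937 14 163
8 1703 294.82384028185555 218.75983558426307 21 176
9 2248 294.6009786476868 218.5502669039146 25 197
10 2491 294.53512645523887 218.35768767563226 26 205
```

View pics/s10c.png

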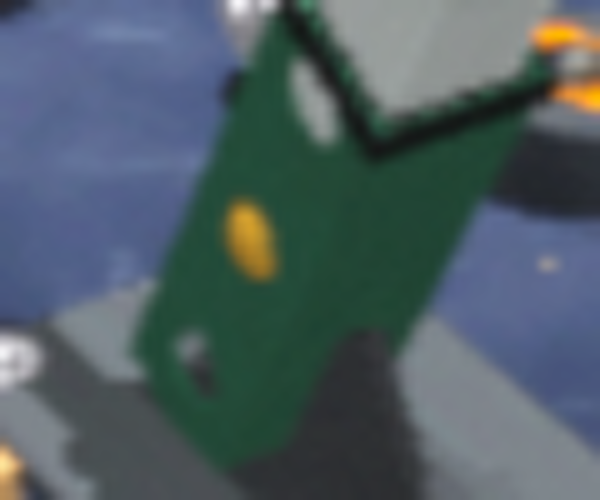

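Emit:
play_rows --pt "0 -0.0005 0 0 0 0" --pt "0 -0.001 0 0 0 0" --pt "0 -0.001 0 0 0 0"

```text
t: 6.55
tcp_pos: [0.5232, 0.0535, 0.2338]
tool_rot: [-0.499, -0.0, -0.001, 0.867]
force: [3.4, 6.8, -0.7]
finger_gap: 0.175
```

```bash
cat > br.py <<'E'
import cv2,numpy as np,sys
for i in sys.argv[1:]:
    a=cv2.imread(f'pics/s{i}.png').astype(int)[212:226,290:300]
    w=np.clip(a[...,2]-a[...,0]-20,0,None); w[w<10]=0
    y,x=np.mgrid[212:226,290:300]
    print(i,w.sum(),(w*x).sum()/w.sum(),(w*y).sum()/w.sum(),(w>30).sum(), a[...,2].max())
E
bash v.sh s11; python3 br.py 10 11
```

```text
t 6.55 s,Hy,x mm [260.    1.2   1.9] F along U -4.0 Hy 5.5 x 3.4 gap mm 15.0 q [-0.42  0.42  1.67  0.49  1.32 -2.18] tauw [ 0.57 -0.3  -0.35]
rot to RT [-0.003 -0.     0.002]
6.55 [-0.421  0.418  1.669  0.494  1.318 -2.181] [0.5232 0.0535 0.2338] [ 3.39  6.79 -0.73]
10 2491 294.53512645523887 218.35768767563226 26 205
11 2408 294.52408637873754 218.26328903654485 25 203
```

View pics/s11c.png

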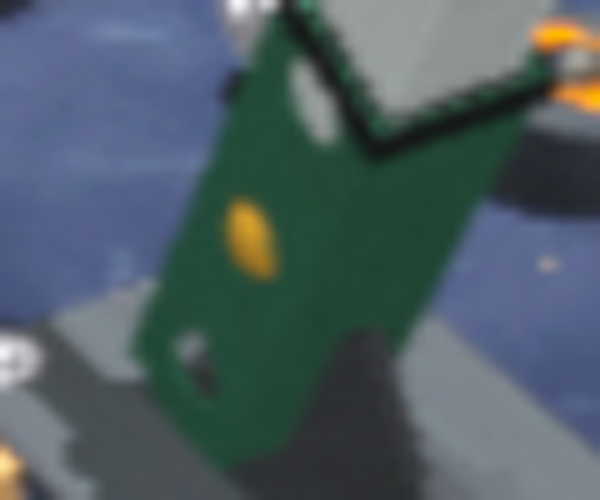

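Run:
```python
import cv2,numpy as np
from h import *
from station import *
S=camera_model('scene')
for i in (5,8,9,10,11):
    a=cv2.imread(f'pics/s{i}.png').astype(int)[211:226,289:301]
    w=np.clip(a[...,2]-40,0,None); y,x=np.mgrid[211:226,289:301]
    print(i,w.sum(),(w*x).sum()/w.sum(),(w*y).sum()/w.sum())
p=lambda s,x:proj(S,F+s*U+[x,0,0])
print('hole',p(.09,-.022),'top',p(.09,-.0255),'per mm',p(.091,-.0255)-p(.09,-.0255))
```

```text
5 2454 294.37367563162184 217.85370823145885
8 3078 294.40025990903183 218.07699805068225
9 3582 294.32942490228925 218.13316582914572
10 3872 294.29313016528926 218.025826446281
11 3744 294.28044871794873 217.92147435897436
hole [294.99013993 218.83503174] top [293.69592207 219.30993016] per mm [ 0.09824809 -0.21679773]
```

Emit:
play_rows --pt "0 0 0 0 0 0" --pt "0 0 0 0 0 0" --pt "0 0 0 0 0 0" --pt "0 0 0 0 0 0" --pt "0 -0.01 0 0 0 0" --pt "0 -0.03 0 0 0 0" --pt "0 -0.06 0 0 0 0" --pt "0 -0.09 0 0 0 0" --pt "0 -0.11 0 0 0 0" --pt "0 -0.11 0 0 0 0" --gripper 0.05

```text
t: 7.6
tcp_pos: [0.5246, -0.0054, 0.3315]
tool_rot: [-0.502, -0.003, -0.003, 0.865]
force: [0.1, -0.1, 0.1]
finger_gap: 0.586
```

```bash
bash v.sh s12; python3 br.py 11 12; python3 cap.py wrist w12; python3 cap.py top t12
python3 - <<'E'
import cv2
a=cv2.imread('pics/w12.png')[60:260,240:500]; cv2.imwrite('pics/w12c.png',cv2.resize(a,None,fx=3,fy=3,interpolation=cv2.INTER_CUBIC))
a=cv2.imread('pics/top0.png')[170:230,240:320]; cv2.imwrite('pics/t0e.png',cv2.resize(a,None,fx=8,fy=8,interpolation=cv2.INTER_CUBIC))
a=cv2.imread('pics/s12.png')[150:220,250:330]; cv2.imwrite('pics/s12e.png',cv2.resize(a,None,fx=8,fy=8,interpolation=cv2.INTER_CUBIC))
E
```

```text
t 7.6 s,Hy,x mm [374.1  -1.    3.3] F along U 0.2 Hy 0.0 x 0.1 gap mm 50.0 q [-0.52  0.33  1.51  0.45  1.57 -2.15] tauw [-0.18  0.04 -0.05]
rot to RT [0.005 0.002 0.007]
7.6 [-0.517  0.328  1.508  0.45   1.573 -2.148] [ 0.5246 -0.0054  0.3315] [ 0.14 -0.06  0.15]
11 2408 294.52408637873754 218.26328903654485 25 203
12 2613 294.5507079984692 218.2774588595484 26 214
7.65 [-0.516  0.329  1.512  0.45   1.572 -2.148] [ 0.5234 -0.0042  0.3299] [0.6  0.08 0.37]
7.7 [-0.515  0.33   1.514  0.45   1.572 -2.148] [ 0.5226 -0.0034  0.3287] [-0.2   0.18 -0.14]
```

View pics/s12c.png

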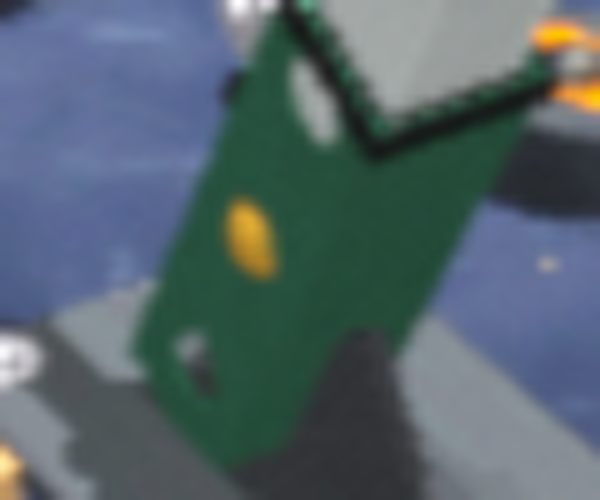

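View pics/w12c.png

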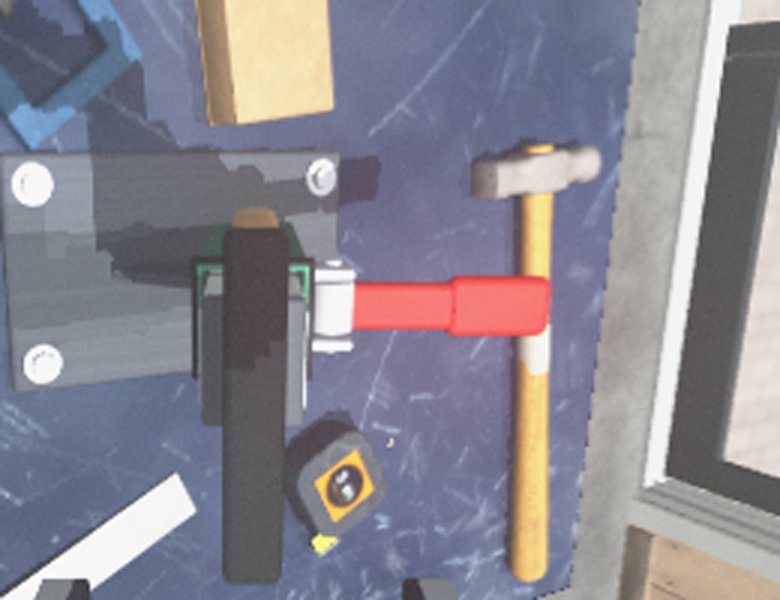

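View pics/t0e.png

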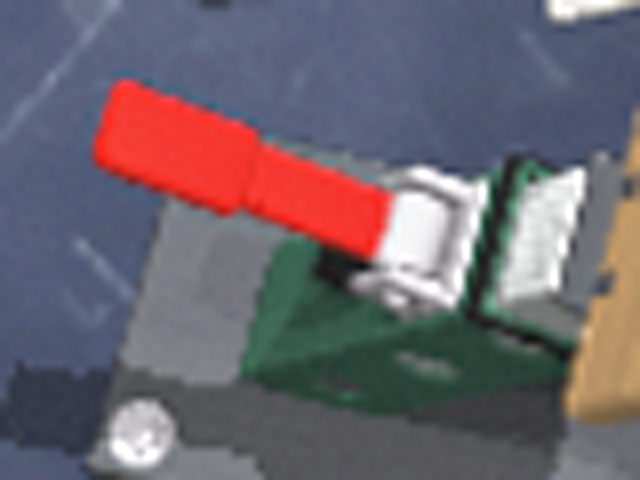

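View pics/s12e.png

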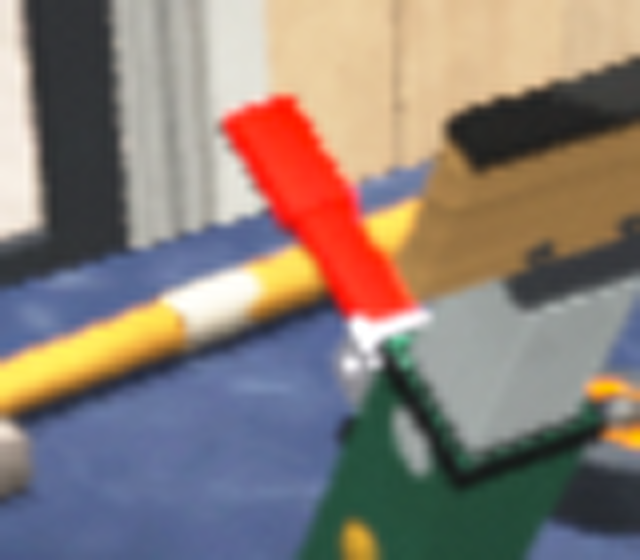

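Run:
```python
from h import *
import pickle
np.set_printoptions(precision=4,suppress=True)
s,W=pickle.load(open('pics/w12.pkl','rb'));_,T=pickle.load(open('pics/t12.pkl','rb'));_,S=pickle.load(open('pics/s12.pkl','rb'))
w=lambda u,v:(240+u/3-.33,60+v/3-.33)
t=lambda u,v:(240+u/8-.44,170+v/8-.44)
sc=lambda u,v:(250+u/8-.44,150+v/8-.44)
for n,a,b,c in [('end near',(548,335-56),(97,160),(222,120)),('end far',(547,333),(122,80),(292,95)),('base near',(353,286),(377,262),(350,322)),('base far',(353,328),(395,192),(415,312))]:
    for L in ([(W,w(*a)),(T,t(*b)),(S,sc(*c))],[(T,t(*b)),(S,sc(*c))]):
        x,r=tri(*L); d=x-F; print(n,x,'s',d@U,'Hy',d@Hy,r)
```

```text
end near [0.5113 0.2275 0.1861] s 0.1317543307446134 Hy 0.1280054707390239 [np.float64(0.8), np.float64(1.9), np.float64(1.2)]
end near [0.5118 0.2277 0.186 ] s 0.13154177577118745 Hy 0.12816727599355698 [np.float64(1.5), np.float64(1.5)]
end far [0.5344 0.2266 0.1886] s 0.1343372315332237 Hy 0.12851892015912553 [np.float64(0.8), np.float64(1.8), np.float64(1.0)]
end far [0.535  0.2268 0.1881] s 0.13381748987005096 Hy 0.12836986823767663 [np.float64(1.3), np.float64(1.3)]
base near [0.5104 0.1509 0.1525] s 0.14095352649595466 Hy 0.04494778904510491 [np.float64(2.6), np.float64(1.5), np.float64(3.8)]
base near [0.5091 0.1512 0.1541] s 0.14219043477921203 Hy 0.045995826073479 [np.float64(2.5), np.float64(2.5)]
base far [0.531  0.1518 0.1499] s 0.1382086445576811 Hy 0.044378467410632796 [np.float64(0.4), np.float64(2.6), np.float64(2.4)]
base far [0.5311 0.152  0.15  ] s 0.13821109838833393 Hy 0.044585358894038425 [np.float64(2.5), np.float64(2.5)]
```

```bash
cat >> h.py <<'E'
def tilt(deg):
    a=np.radians(deg);y=np.array([0,-np.sin(a),-np.cos(a)]);x=np.array([1.,0,0]);return np.stack([x,y,np.cross(x,y)],1)
HG=np.array([.523,.1444,.1419])
def push(th):
    e=np.cos(th)*Hy-np.sin(th)*U;n=np.cos(th)*U+np.sin(th)*Hy
    return HG+.07*e+.005*n, e, n
E
python3 - <<'E'
from h import *
from station import *
np.set_printoptions(precision=4,suppress=True)
s=sense();print(s['t']);
print(*go(s,[.523,.215,.33],tilt(25)));print(*go(s,[.523,.215,.33],tilt(0)))
E
```

```text
7.75
[0.0009 0.1072 0.1896] [-0.9597 -0.0003 -0.0004]
[0.0009 0.1072 0.1896] [-0.5233 -0.0003 -0.0003]
```

Emit:
play_rows --pt "0 0.005 0.015 -0.06 0 0" --pt "0 0.018 0.036 -0.16 0 0" --pt "0 0.03 0.057 -0.26 0 0" --pt "0 0.042 0.078 -0.36 0 0" --pt "0 0.054 0.1 -0.47 0 0" --pt "0 0.067 0.121 -0.58 0 0" --pt "0 0.08 0.142 -0.69 0 0" --pt "0 0.09 0.162 -0.8 0 0" --pt "0 0.1 0.18 -0.9 0 0" --pt "0.001 0.107 0.19 -0.96 0 0" --pt "0.001 0.107 0.19 -0.96 0 0" --gripper 0.0

```text
t: 8.85
tcp_pos: [0.522, 0.2186, 0.3274]
tool_rot: [0.844, 0.001, -0.004, -0.536]
force: [-0.4, -0.7, -0.9]
finger_gap: -0.003
```

```bash
python3 st.py; python3 cap.py scene s13;python3 - <<'E'
from h import *
from station import *
np.set_printoptions(precision=4,suppress=True)
s=sense();print(s['tcp_pos'])
p=push(.08)
print(p,*go(s,p[0]+[0,.003,.02],tilt(25)))
E
```

```text
t 8.85 s,Hy,x mm [258.5 190.9   0.7] F along U -0.4 Hy -1.0 x -0.4 gap mm -0.2 q [ 0.43  0.45  1.28 -0.4   1.6  -1.12] tauw [ 0.21  0.03 -0.02]
rot to RT [ 0.963  0.006 -0.005]
8.85 [ 0.426  0.452  1.285 -0.397  1.596 -1.124] [0.522  0.2186 0.3274] [-0.39 -0.66 -0.87]
[0.5224 0.2167 0.3283]
(array([0.523 , 0.2055, 0.1765]), array([0.    , 0.9032, 0.4292]), array([ 0.    , -0.4292,  0.9032])) [0.0011 0.1229 0.0485] [ 0.0024  0.0053 -0.0017]
```

View pics/s13.png

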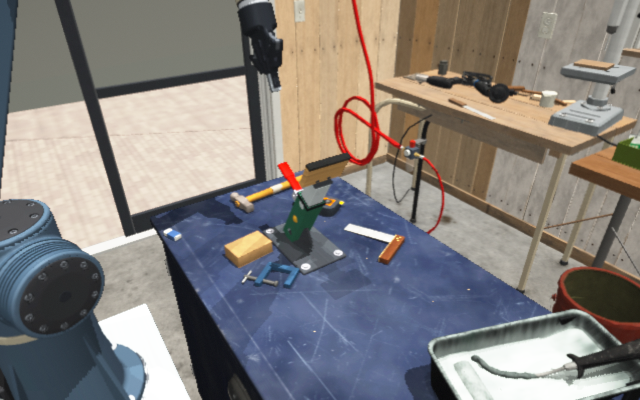

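Emit:
play_rows --pt "0 0.03 0.012 0 0 0" --pt "0 0.06 0.024 0 0 0" --pt "0.001 0.09 0.036 0 0 0" --pt "0.001 0.115 0.045 0 0 0" --pt "0.001 0.123 0.048 0 0 0" --pt "0.001 0.123 0.048 0 0 0"

```text
t: 9.5
tcp_pos: [0.5241, 0.2048, 0.1982]
tool_rot: [0.844, -0.001, -0.0, -0.536]
force: [0.1, 0.5, 1.0]
finger_gap: -0.0
```

```bash
python3 st.py; python3 cap.py wrist w14;python3 - <<'E'
from h import *
from station import *
np.set_printoptions(precision=4,suppress=True)
s=sense();print(s['tcp_pos'])
for th in np.arange(.1,1.32,.1): print(round(th,2),go(s,push(th)[0],tilt(25))[0])
E
```

```text
t 9.5 s,Hy,x mm [153.6 114.4   2.8] F along U 0.6 Hy 0.9 x 0.1 gap mm -0.0 q [ 0.4   0.57  1.46 -0.41  1.33 -1.02] tauw [ 0.21 -0.07  0.01]
rot to RT [ 0.962 -0.002 -0.002]
9.5 [ 0.404  0.566  1.456 -0.413  1.326 -1.022] [0.5241 0.2048 0.1982] [0.1  0.54 0.97]
[0.5251 0.2055 0.1996]
0.1 [-0.0022  0.0217  0.0109]
0.2 [-0.0022  0.0262  0.0163]
0.3 [-0.0022  0.0312  0.0213]
0.4 [-0.0022  0.0366  0.0257]
0.5 [-0.0022  0.0425  0.0296]
0.6 [-0.0022  0.0487  0.0328]
0.7 [-0.0022  0.0552  0.0354]
0.8 [-0.0022  0.0619  0.0374]
0.9 [-0.0022  0.0688  0.0387]
1.0 [-0.0022  0.0758  0.0392]
1.1 [-0.0022  0.0828  0.0391]
1.2 [-0.0022  0.0898  0.0383]
1.3 [-0.0022  0.0967  0.0368]
```

View pics/w14.png

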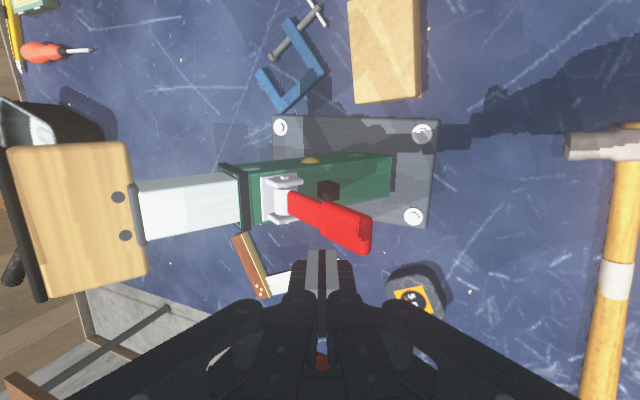

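Emit:
play_rows --pt "-0.001 0.01 0.006 0 0 0" --pt "-0.002 0.02 0.011 0 0 0" --pt "-0.002 0.026 0.016 0 0 0" --pt "-0.002 0.031 0.021 0 0 0" --pt "-0.002 0.037 0.026 0 0 0" --pt "-0.002 0.0425 0.0295 0 0 0" --pt "-0.002 0.0485 0.033 0 0 0" --pt "-0.002 0.055 0.0355 0 0 0" --pt "-0.002 0.062 0.0375 0 0 0" --pt "-0.002 0.069 0.0385 0 0 0" --pt "-0.002 0.076 0.039 0 0 0" --pt "-0.002 0.076 0.039 0 0 0"

```text
t: 10.75
tcp_pos: [0.5224, 0.2085, 0.1126]
tool_rot: [0.844, -0.001, -0.0, -0.536]
force: [-0.7, -0.1, 0.0]
finger_gap: -0.001
```

```bash
python3 st.py; python3 cap.py wrist w15;python3 cap.py scene s15;python3 - <<'E'
from h import *
from station import *
np.set_printoptions(precision=4,suppress=True)
s=sense();print(s['tcp_pos'])
for th in (1.1,1.2,1.25,1.31): print(round(th,2),go(s,push(th)[0],tilt(25)))
E
```

```text
t 10.75 s,Hy,x mm [77.6 74.8  1.1] F along U 0.1 Hy -0.1 x -0.7 gap mm -0.1 q [ 0.41  0.68  1.52 -0.44  1.17 -0.94] tauw [ 0.2   0.01 -0.  ]
rot to RT [ 0.962 -0.001 -0.001]
10.75 [ 0.411  0.675  1.52  -0.436  1.169 -0.941] [0.5224 0.2085 0.1126] [-0.69 -0.13  0.02]
10.8 [ 0.411  0.675  1.52  -0.436  1.169 -0.942] [0.5223 0.2085 0.1129] [-0.22 -0.44 -0.27]
[0.5224 0.2086 0.1132]
1.1 (array([ 0.0006,  0.006 , -0.0003]), array([ 0.0021, -0.0005, -0.0011]))
1.2 (array([ 0.0006,  0.0129, -0.0011]), array([ 0.0021, -0.0005, -0.0011]))
1.25 (array([ 0.0006,  0.0164, -0.0018]), array([ 0.0021, -0.0005, -0.0011]))
1.31 (array([ 0.0006,  0.0205, -0.0028]), array([ 0.0021, -0.0005, -0.0011]))
```

View pics/w15.png

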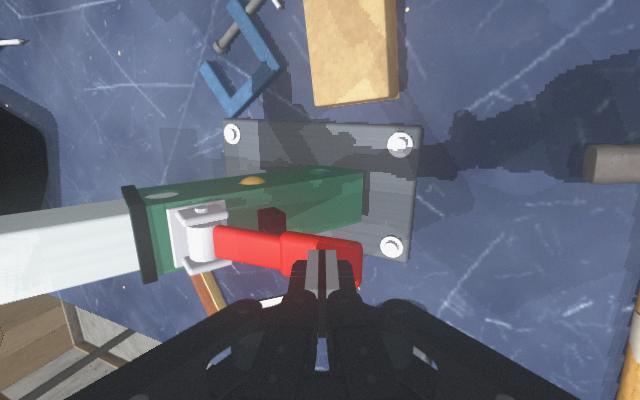

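Lever follows; button still proud at (252,181). Continue onto the stop.

Emit:
play_rows --pt "0 0.006 0 0 0 0" --pt "0 0.012 -0.001 0 0 0" --pt "0 0.0165 -0.002 0 0 0" --pt "0 0.0165 -0.002 0 0 0"

```text
t: 11.25
tcp_pos: [0.5228, 0.2, 0.0992]
tool_rot: [0.844, -0.0, 0.0, -0.537]
force: [-1.0, 0.2, 0.0]
finger_gap: 0.001
```

```bash
python3 st.py; python3 cap.py wrist w16
```

```text
t 11.25 s,Hy,x mm [70.2 60.7  1.5] F along U -0.0 Hy 0.2 x -1.0 gap mm 0.1 q [ 0.4   0.69  1.54 -0.45  1.13 -0.94] tauw [ 0.2  -0.01  0.06]
rot to RT [ 0.962 -0.     0.   ]
11.25 [ 0.398  0.689  1.541 -0.447  1.132 -0.935] [0.5228 0.2    0.0992] [-1.03  0.16  0.05]
```

View pics/w16.png

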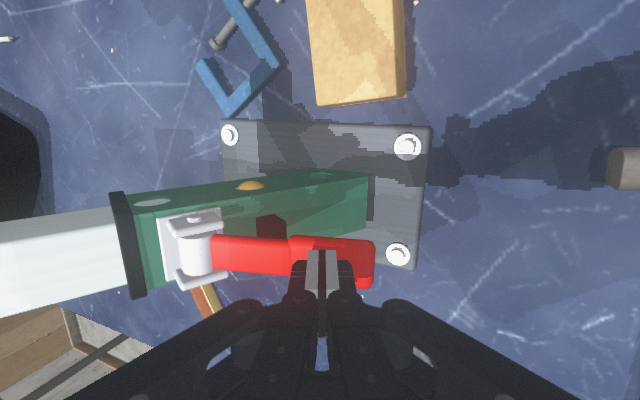

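Emit:
play_rows --pt "0 0.0014 -0.0005 0 0 0" --pt "0 0.0028 -0.001 0 0 0" --pt "0 0.0028 -0.001 0 0 0"

```text
t: 11.6
tcp_pos: [0.523, 0.1986, 0.0976]
tool_rot: [0.844, 0.0, 0.0, -0.537]
force: [0.2, 0.6, 1.1]
finger_gap: 0.002
```

```bash
python3 st.py
```

```text
t 11.6 s,Hy,x mm [69.5 58.7  1.7] F along U 0.6 Hy 1.0 x 0.2 gap mm 0.1 q [ 0.4   0.69  1.54 -0.45  1.13 -0.94] tauw [0.3  0.   0.02]
rot to RT [ 0.961 -0.     0.001]
```

Emit:
play_rows --pt "0 0.0014 -0.0005 0 0 0" --pt "0 0.0028 -0.001 0 0 0" --pt "0 0.0028 -0.001 0 0 0"

```text
t: 11.9
tcp_pos: [0.5233, 0.1965, 0.0954]
tool_rot: [0.844, 0.0, 0.001, -0.537]
force: [-1.7, 0.5, 0.5]
finger_gap: -0.002
```

```bash
python3 st.py; python3 cap.py scene s17
python3 - <<'E'
import cv2
a=cv2.imread('pics/s17.png')[150:250,240:340]; cv2.imwrite('pics/s17c.png',cv2.resize(a,None,fx=6,fy=6,interpolation=cv2.INTER_CUBIC))
E
```

```text
t 11.9 s,Hy,x mm [68.7 55.9  2. ] F along U 0.2 Hy 0.6 x -1.7 gap mm -0.1 q [ 0.39  0.69  1.55 -0.45  1.12 -0.93] tauw [ 0.4   0.02 -0.01]
rot to RT [0.961 0.    0.002]
11.9 [ 0.392  0.692  1.548 -0.45   1.119 -0.935] [0.5233 0.1965 0.0954] [-1.73  0.47  0.49]
```

View pics/s17c.png

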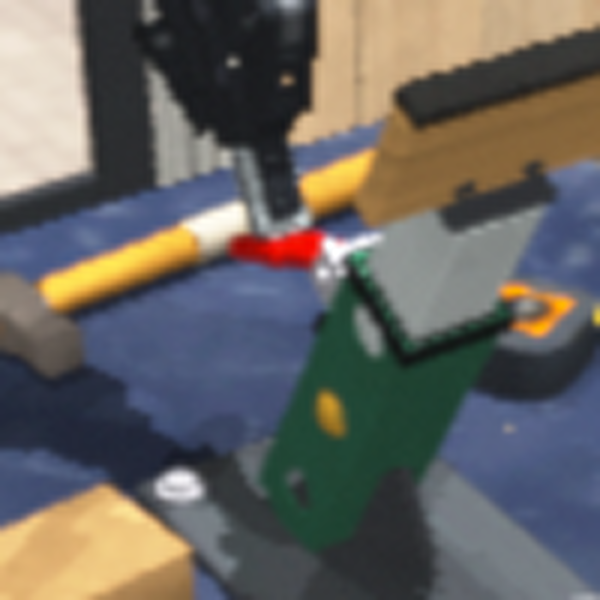

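Emit:
play_rows --pt "0 0.001 -0.0003 0 0 0" --pt "0 0.002 -0.0007 0 0 0" --pt "0 0.002 -0.0007 0 0 0"

```text
t: 12.25
tcp_pos: [0.5232, 0.1949, 0.0939]
tool_rot: [0.844, 0.0, 0.001, -0.537]
force: [1.0, 1.9, 0.9]
finger_gap: -0.0
```

```bash
python3 st.py; python3 cap.py wrist w18
```

```text
t 12.25 s,Hy,x mm [68.2 53.7  1.9] F along U -0.2 Hy 2.1 x 1.0 gap mm -0.0 q [ 0.39  0.69  1.55 -0.45  1.11 -0.93] tauw [ 0.44 -0.09  0.06]
rot to RT [ 0.961 -0.     0.001]
12.25 [ 0.39   0.693  1.551 -0.452  1.115 -0.934] [0.5232 0.1949 0.0939] [1.03 1.94 0.94]
```

View pics/w18.png

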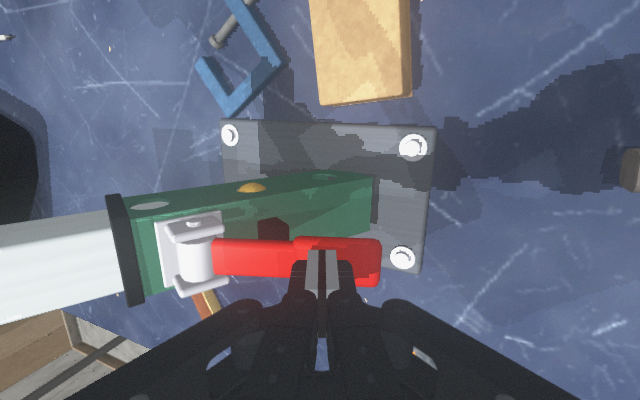

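Emit:
play_rows --pt "0 0.001 -0.0003 0 0 0" --pt "0 0.002 -0.0007 0 0 0" --pt "0 0.002 -0.0007 0 0 0"

```text
t: 12.6
tcp_pos: [0.5231, 0.1934, 0.0923]
tool_rot: [0.844, 0.0, 0.0, -0.537]
force: [0.4, 2.0, 1.2]
finger_gap: 0.003
```

```bash
python3 st.py
```

```text
t 12.6 s,Hy,x mm [67.6 51.6  1.8] F along U 0.1 Hy 2.4 x 0.4 gap mm 0.3 q [ 0.39  0.69  1.55 -0.45  1.11 -0.93] tauw [ 0.46 -0.07  0.04]
rot to RT [ 0.961 -0.     0.001]
```

Emit:
play_rows --pt "0 0.001 -0.0003 0 0 0" --pt "0 0.001 -0.0003 0 0 0"

```text
t: 12.8
tcp_pos: [0.523, 0.1927, 0.0916]
tool_rot: [0.844, 0.0, 0.0, -0.537]
force: [0.4, 2.0, 0.9]
finger_gap: -0.003
```

```bash
python3 st.py
```

```text
t 12.8 s,Hy,x mm [67.2 50.6  1.7] F along U -0.2 Hy 2.2 x 0.4 gap mm -0.3 q [ 0.39  0.7   1.56 -0.45  1.11 -0.93] tauw [ 0.44 -0.04  0.01]
rot to RT [ 0.961 -0.     0.001]
```

Emit:
play_rows --pt "0 0.001 -0.0003 0 0 0" --pt "0 0.002 -0.0007 0 0 0" --pt "0 0.002 -0.0007 0 0 0"

```text
t: 13.1
tcp_pos: [0.523, 0.1911, 0.09]
tool_rot: [0.844, 0.0, 0.0, -0.537]
force: [0.9, 2.5, 1.2]
finger_gap: 0.0
```

```bash
python3 st.py; python3 cap.py wrist w19
python3 - <<'E'
import cv2
a=cv2.imread('pics/w19.png')[160:310,200:440]; cv2.imwrite('pics/w19c.png',cv2.resize(a,None,fx=3,fy=3,interpolation=cv2.INTER_CUBIC))
E
```

```text
t 13.1 s,Hy,x mm [66.7 48.5  1.7] F along U -0.2 Hy 2.7 x 0.9 gap mm 0.0 q [ 0.38  0.7   1.56 -0.46  1.1  -0.93] tauw [ 0.39 -0.03  0.04]
rot to RT [ 0.961 -0.     0.001]
13.1 [ 0.384  0.697  1.559 -0.456  1.104 -0.933] [0.523  0.1911 0.09  ] [0.87 2.48 1.19]
```

View pics/w19c.png

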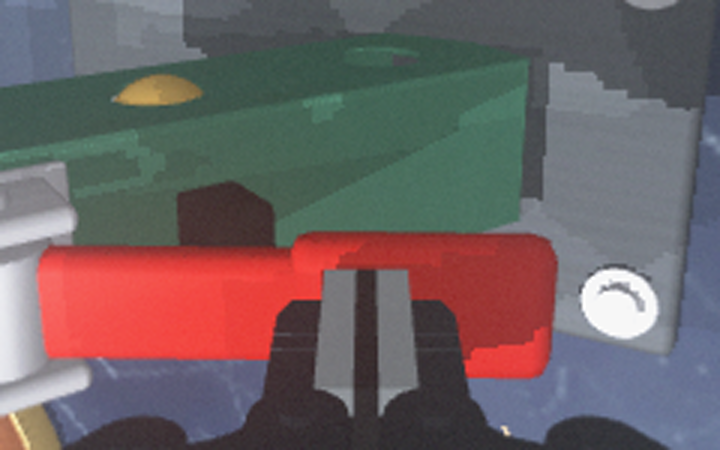

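Emit:
play_rows --pt "0 0.001 -0.0003 0 0 0" --pt "0 0.002 -0.0007 0 0 0" --pt "0 0.002 -0.0007 0 0 0"

```text
t: 13.45
tcp_pos: [0.523, 0.1899, 0.0885]
tool_rot: [0.844, 0.0, 0.0, -0.537]
force: [-0.5, 3.1, 1.7]
finger_gap: -0.0
```

```bash
python3 st.py
```

```text
t 13.45 s,Hy,x mm [66.  46.6  1.7] F along U -0.1 Hy 3.5 x -0.5 gap mm -0.0 q [ 0.38  0.7   1.56 -0.46  1.1  -0.93] tauw [ 0.51 -0.02 -0.05]
rot to RT [ 0.961 -0.     0.001]
```

Emit:
play_rows --pt "0 0.001 -0.0003 0 0 0" --pt "0 0.002 -0.0007 0 0 0" --pt "0 0.002 -0.0007 0 0 0"

```text
t: 13.75
tcp_pos: [0.5231, 0.1883, 0.087]
tool_rot: [0.844, 0.0, 0.0, -0.537]
force: [-0.1, 3.0, 1.3]
finger_gap: 0.002
```

```bash
python3 st.py
```

```text
t 13.75 s,Hy,x mm [65.5 44.5  1.8] F along U -0.4 Hy 3.3 x -0.1 gap mm 0.2 q [ 0.38  0.7   1.56 -0.46  1.09 -0.93] tauw [ 0.59 -0.02 -0.01]
rot to RT [ 0.961 -0.     0.001]
```

```bash
python3 cap.py wrist w20; python3 cap.py top t20; python3 cap.py scene s20
python3 - <<'E'
import cv2
a=cv2.imread('pics/w20.png')[160:310,200:440]; cv2.imwrite('pics/w20c.png',cv2.resize(a,None,fx=3,fy=3,interpolation=cv2.INTER_CUBIC))
a=cv2.imread('pics/t20.png')[160:250,230:340]; cv2.imwrite('pics/t20c.png',cv2.resize(a,None,fx=6,fy=6,interpolation=cv2.INTER_CUBIC))
a=cv2.imread('pics/s20.png')[160:240,240:340]; cv2.imwrite('pics/s20c.png',cv2.resize(a,None,fx=7,fy=7,interpolation=cv2.INTER_CUBIC))
E
```

```text
13.75 [ 0.38   0.7    1.564 -0.459  1.094 -0.933] [0.5231 0.1883 0.087 ] [-0.14  3.01  1.31]
13.8 [ 0.38   0.7    1.564 -0.459  1.094 -0.933] [0.5231 0.1883 0.087 ] [0.28 2.77 1.18]
13.85 [ 0.38   0.7    1.564 -0.459  1.094 -0.933] [0.5231 0.1883 0.0871] [-0.95  3.42  1.02]
```

View pics/w20c.png

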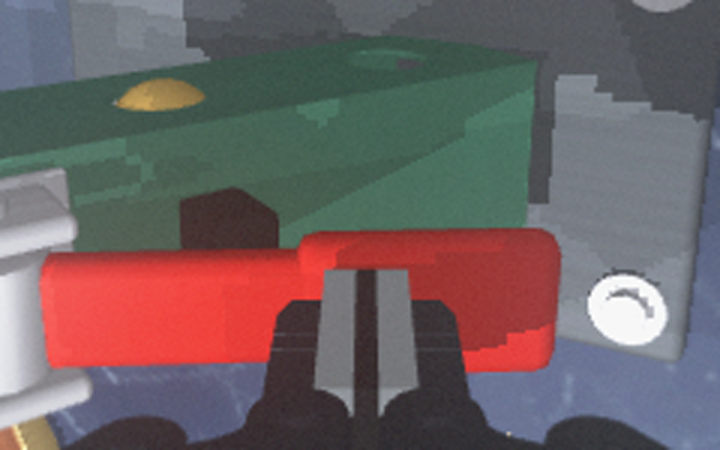

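View pics/s20c.png

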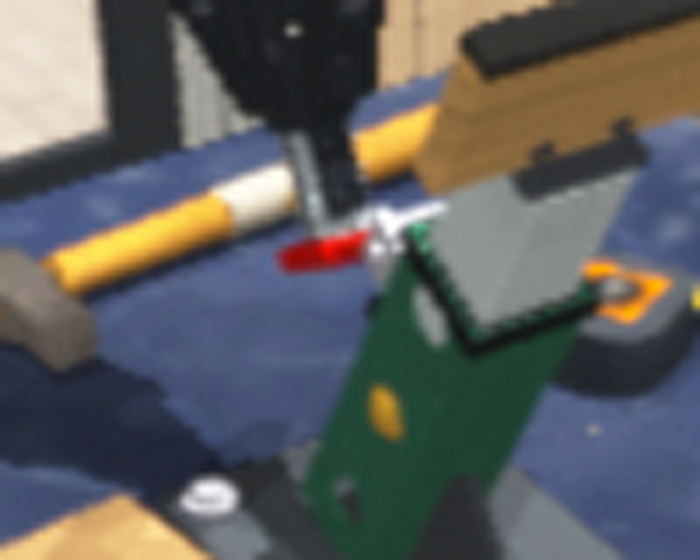

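View pics/t20c.png

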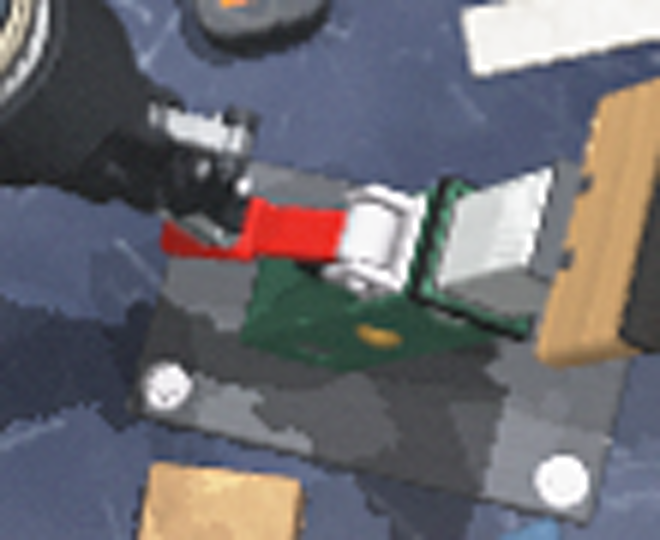

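Run:
```python
from h import *
import pickle
np.set_printoptions(precision=4,suppress=True)
s,S=pickle.load(open('pics/s20.pkl','rb'));_,T=pickle.load(open('pics/t20.pkl','rb'));_,W=pickle.load(open('pics/w20.pkl','rb'))
print('tcp scene crop',(proj(S,s['tcp_pos'])-[240,160]+.43)*7,'top crop',(proj(T,s['tcp_pos'])-[230,160]+.42)*6,'wrist crop',(proj(W,s['tcp_pos'])-[200,160]+.33)*3)
print('hinge',(proj(S,HG)-[240,160]+.43)*7,(proj(T,HG)-[230,160]+.42)*6,(proj(W,HG)-[200,160]+.33)*3)
sc=lambda u,v:(240+u/7-.43,160+v/7-.43);t=lambda u,v:(230+u/6-.42,160+v/6-.42);w=lambda u,v:(200+u/3-.33,160+v/3-.33)
for n,a,b,c in [('end near',(280,262),(162,255),(558,235)),]:
    for L in ([(S,sc(*a)),(T,t(*b))],[(S,sc(*a)),(T,t(*b)),(W,w(*c))]):
        x,r=tri(*L);d=x-F;print(n,x,'s',d@U,'Hy',d@Hy,r)
```

```text
tcp scene crop [369.8977 324.7516] top crop [267.6639 255.28  ] wrist crop [366.9585 239.1113]
hinge [432.5777 238.8455] [367.6511 240.2392] [ -9.8467 316.3897]
end near [0.5104 0.2268 0.0981] s 0.05587602429958141 Hy 0.08344412368085258 [np.float64(0.3), np.float64(0.3)]
end near [0.5108 0.2278 0.0971] s 0.054508670748781934 Hy 0.08373021616757234 [np.float64(0.4), np.float64(0.9), np.float64(0.6)]
```

Emit:
play_rows --pt "0 0.002 -0.0007 0 0 0" --pt "0 0.004 -0.0014 0 0 0" --pt "0 0.006 -0.002 0 0 0" --pt "0 0.006 -0.002 0 0 0"

```text
t: 14.3
tcp_pos: [0.5231, 0.1838, 0.0822]
tool_rot: [0.844, 0.0, 0.0, -0.537]
force: [1.3, 3.9, 0.5]
finger_gap: 0.001
```

```bash
python3 st.py
```

```text
t 14.3 s,Hy,x mm [63.7 38.2  1.8] F along U -1.5 Hy 3.6 x 1.3 gap mm 0.1 q [ 0.37  0.7   1.57 -0.46  1.08 -0.93] tauw [ 0.59 -0.06  0.05]
rot to RT [ 0.961 -0.     0.001]
```

Emit:
play_rows --pt "0 0.001 -0.0003 0 0 0" --pt "0 0.002 -0.0007 0 0 0" --pt "0 0.003 -0.001 0 0 0" --pt "0 0.003 -0.001 0 0 0"

```text
t: 14.7
tcp_pos: [0.5231, 0.1818, 0.0801]
tool_rot: [0.844, 0.0, 0.0, -0.537]
force: [0.8, 3.6, 1.1]
finger_gap: 0.001
```

```bash
python3 st.py;python3 cap.py wrist w21; python3 cap.py top t21; python3 cap.py scene s21
python3 - <<'E'
import cv2
a=cv2.imread('pics/w21.png')[160:310,200:440]; cv2.imwrite('pics/w21c.png',cv2.resize(a,None,fx=3,fy=3,interpolation=cv2.INTER_CUBIC))
a=cv2.imread('pics/t21.png')[160:250,230:340]
b=cv2.imread('pics/s21.png')[160:240,240:340]; import numpy as np
a=cv2.resize(a,None,fx=4,fy=4,interpolation=cv2.INTER_CUBIC);b=cv2.resize(b,(360,360*80//100),interpolation=cv2.INTER_CUBIC)
c=np.zeros((360,800,3),np.uint8);c[:,:440]=a;c[:288,440:]=b;cv2.imwrite('pics/c21.png',c)
E
```

```text
t 14.7 s,Hy,x mm [62.8 35.4  1.8] F along U -0.9 Hy 3.6 x 0.8 gap mm 0.1 q [ 0.37  0.71  1.58 -0.47  1.07 -0.93] tauw [ 0.68 -0.02  0.08]
rot to RT [ 0.961 -0.     0.001]
14.7 [ 0.37   0.707  1.577 -0.466  1.074 -0.931] [0.5231 0.1818 0.0801] [0.79 3.55 1.06]
14.75 [ 0.37   0.707  1.577 -0.467  1.074 -0.931] [0.5231 0.1817 0.0802] [-0.28  3.72  1.61]
14.8 [ 0.37   0.707  1.577 -0.467  1.074 -0.931] [0.523  0.1817 0.0802] [0.75 3.31 0.67]
```

View pics/w21c.png

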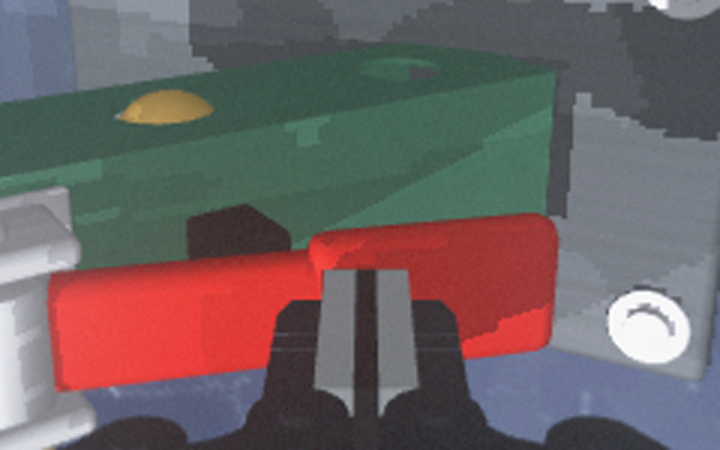

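View pics/c21.png

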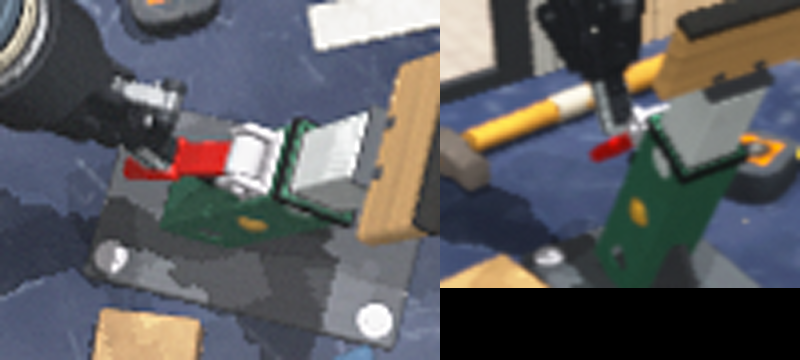

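Emit:
play_rows --pt "0 0.002 0 0 0 0" --pt "0 0.004 0 0 0 0" --pt "0 0.006 0 0 0 0" --pt "0 0.006 0 0 0 0"

```text
t: 15.25
tcp_pos: [0.523, 0.1784, 0.0749]
tool_rot: [0.844, 0.0, 0.0, -0.536]
force: [-0.3, 1.0, 1.9]
finger_gap: -0.006
```

```bash
python3 st.py
```

```text
t 15.25 s,Hy,x mm [60.  29.9  1.7] F along U 1.1 Hy 1.8 x -0.3 gap mm -0.5 q [ 0.37  0.71  1.58 -0.47  1.06 -0.93] tauw [0.05 0.03 0.01]
rot to RT [ 0.963 -0.     0.001]
```

Emit:
play_rows --pt "0 0.001 0 0 0 0" --pt "0 0.002 0 0 0 0" --pt "0 0.002 0 0 0 0"

```text
t: 15.55
tcp_pos: [0.5231, 0.1783, 0.0744]
tool_rot: [0.844, 0.0, 0.001, -0.536]
force: [-2.2, 1.8, 10.7]
finger_gap: -0.002
```

```bash
python3 st.py;python3 cap.py wrist w22;  python3 cap.py top t22; python3 cap.py scene s22;python3 - <<'E'
import cv2
a=cv2.imread('pics/w22.png')[160:310,200:440]; cv2.imwrite('pics/w22c.png',cv2.resize(a,None,fx=3,fy=3,interpolation=cv2.INTER_CUBIC))
E
```

```text
t 15.55 s,Hy,x mm [59.6 29.6  1.8] F along U 8.3 Hy 6.9 x -2.2 gap mm -0.2 q [ 0.36  0.71  1.58 -0.47  1.06 -0.93] tauw [-0.22  0.27 -0.15]
rot to RT [ 0.962 -0.     0.002]
15.55 [ 0.365  0.714  1.584 -0.473  1.06  -0.926] [0.5231 0.1783 0.0744] [-2.17  1.79 10.67]
15.6 [ 0.365  0.714  1.584 -0.473  1.06  -0.926] [0.5231 0.1783 0.0744] [-1.15  3.21 10.79]
15.65 [ 0.365  0.714  1.584 -0.473  1.06  -0.926] [0.5231 0.1783 0.0744] [-1.53  2.51 10.46]
```

View pics/w22c.png

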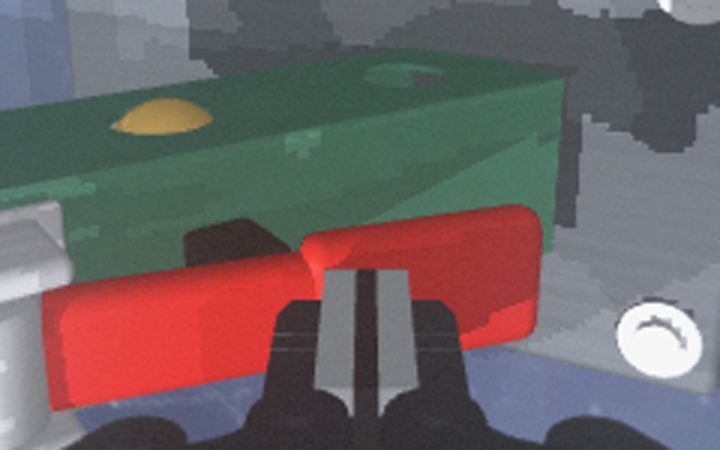

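Run:
```python
import cv2,numpy as np
a=cv2.imread('pics/t22.png')[175:225,245:305];b=cv2.imread('pics/s22.png')[180:230,265:325]
cv2.imwrite('pics/c22.png',np.hstack([cv2.resize(x,(396,330),interpolation=cv2.INTER_CUBIC) for x in(a,b)]))
```

```text
(no output)
```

View pics/c22.png

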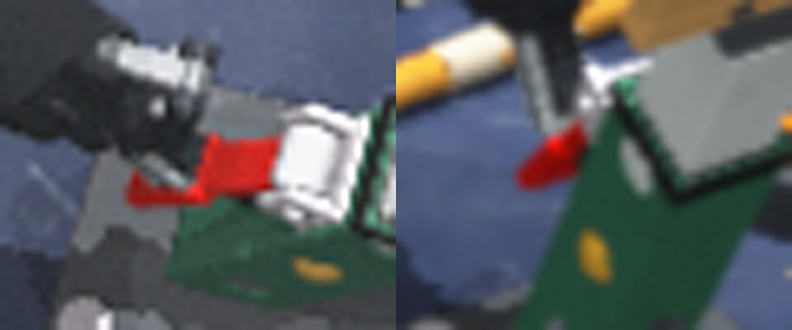

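Run:
```python
from h import *
import pickle
np.set_printoptions(precision=4,suppress=True)
s,S=pickle.load(open('pics/s22.pkl','rb'));_,T=pickle.load(open('pics/t22.pkl','rb'));_,W=pickle.load(open('pics/w22.pkl','rb'))
sc=lambda u,v:(265+(u-396)/6.6-.42,180+v/6.6-.42);t=lambda u,v:(245+u/6.6-.42,175+v/6.6-.42);w=lambda u,v:(200+u/3-.33,160+v/3-.33)
a,b,c=(516,185),(130,205),(542,210)
for L in ([(S,sc(*a)),(T,t(*b))],[(S,sc(*a)),(W,w(*c))],[(S,sc(*a)),(T,t(*b)),(W,w(*c))]):
    x,r=tri(*L);d=x-F;d2=x-HG;print(x,'s',d@U,'Hy',d@Hy,r,'ang below level',np.degrees(np.arctan2(-d2[2],d2[1])),np.hypot(*d2[1:]))
x=np.array([.511,.2268,.0981])-HG;print(np.degrees(np.arctan2(-x[2],x[1])))
# predicted end upper corner at 1.31
for th in (1.1,1.2,1.31):
    e=np.cos(th)*Hy-np.sin(th)*U;n=np.cos(th)*U+np.sin(th)*Hy;X=HG+.095*e+.005*n-[.012,0,0]
    print(th,X,(proj(W,X)-[200,160]+.33)*3)
```

```text
[0.5107 0.2115 0.0755] s 0.04394840648593968 Hy 0.05885140371046485 [np.float64(1.6), np.float64(1.6)] ang below level 44.708711256808286 0.0944045496384364
[0.5102 0.2131 0.0747] s 0.042479107445842636 Hy 0.05981633179130903 [np.float64(0.5), np.float64(0.5)] ang below level 44.38472927683381 0.09607784485357725
[0.511  0.2123 0.0745] s 0.042691294647934454 Hy 0.059081914391916734 [np.float64(1.5), np.float64(1.9), np.float64(0.6)] ang below level 44.77409469635664 0.09567801065692481
27.99302990476193
1.1 [0.511  0.2268 0.0943] [595.2316 270.4979]
1.2 [0.511  0.2216 0.0863] [574.5507 245.0331]
1.31 [0.511  0.215  0.0782] [548.4059 220.6154]
```

Emit:
play_rows --pt "0 -0.01 0.004 0 0 0" --pt "0 -0.03 0.012 0 0 0" --pt "0 -0.06 0.022 0 0 0" --pt "0 -0.1 0.03 0 0 0" --pt "0 -0.14 0.04 0 0 0" --pt "0 -0.16 0.04 0 0 0" --pt "0 -0.16 0.04 0 0 0" --pt "0 -0.16 0.04 0 0 0"

```text
t: 16.5
tcp_pos: [0.5222, 0.2821, 0.2001]
tool_rot: [0.844, -0.0, -0.0, -0.537]
force: [0.2, -1.7, -0.5]
finger_gap: 0.003
```

```bash
python3 st.py;for c in wrist top scene; do python3 cap.py $c ${c}23; done
python3 - <<'E'
import cv2,numpy as np
a=cv2.imread('pics/top23.png')[160:250,240:340];b=cv2.imread('pics/scene23.png')[160:250,250:350]
cv2.imwrite('pics/c23.png',np.hstack([cv2.resize(x,(400,360),interpolation=cv2.INTER_CUBIC) for x in(a,b)]))
E
```

```text
t 16.5 s,Hy,x mm [116.6 182.3   0.9] F along U 0.4 Hy -1.7 x 0.2 gap mm 0.2 q [ 0.51  0.62  1.34 -0.38  1.42 -0.95] tauw [ 0.16  0.07 -0.04]
rot to RT [ 0.962 -0.    -0.001]
16.5 [ 0.514  0.622  1.335 -0.383  1.422 -0.954] [0.5222 0.2821 0.2001] [ 0.18 -1.69 -0.48]
16.55 [ 0.513  0.622  1.337 -0.383  1.422 -0.954] [0.5218 0.2814 0.1993] [-0.19 -0.18  0.2 ]
16.6 [ 0.513  0.623  1.337 -0.383  1.423 -0.954] [0.5217 0.2811 0.199 ] [ 0.29 -0.05  0.26]
```

View pics/c23.png

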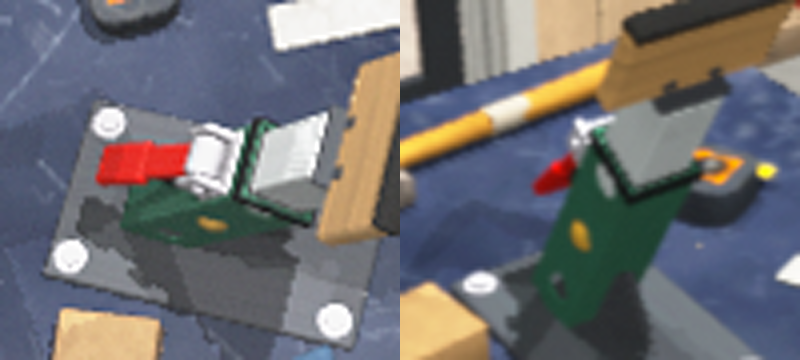

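View pics/wrist23.png

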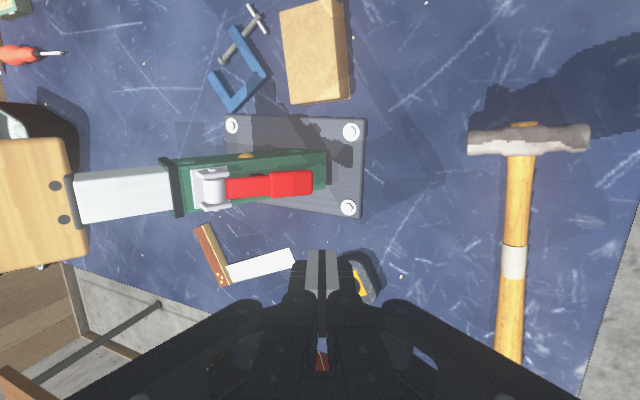

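View pics/top23.png

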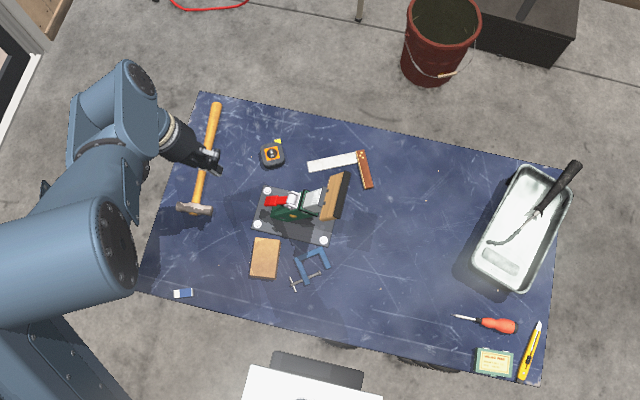

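Run:
```python
import cv2,numpy as np
a=cv2.imread('pics/wrist23.png')[140:220,150:350]; cv2.imwrite('pics/w23c.png',cv2.resize(a,None,fx=4,fy=4,interpolation=cv2.INTER_CUBIC))
a=cv2.imread('pics/top23.png')[185:225,250:350]; cv2.imwrite('pics/t23c.png',cv2.resize(a,None,fx=8,fy=8,interpolation=cv2.INTER_CUBIC))
```

```text
(no output)
```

View pics/w23c.png

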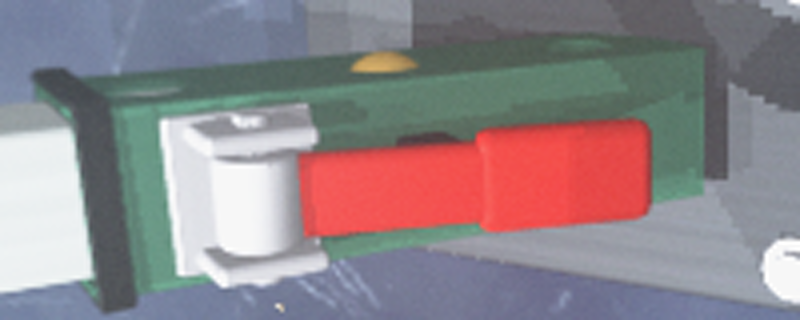

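View pics/t23c.png

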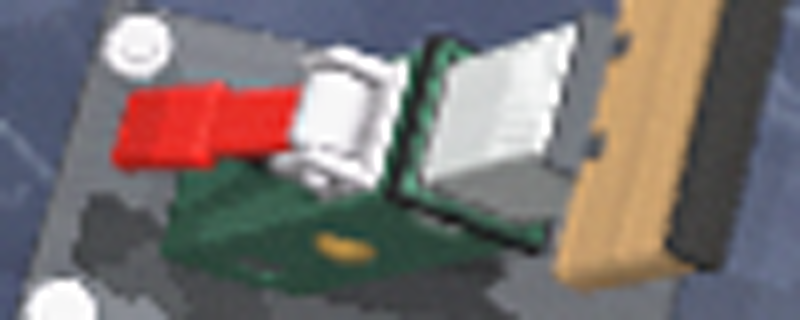

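```bash
python3 - <<'E'
from h import *
import pickle
np.set_printoptions(precision=4,suppress=True)
S=pickle.load(open('pics/scene23.pkl','rb'))[1];T=pickle.load(open('pics/top23.pkl','rb'))[1];W=pickle.load(open('pics/wrist23.pkl','rb'))[1]
w=lambda u,v:(150+u/4-.38,140+v/4-.38);t=lambda u,v:(250+u/8-.44,185+v/8-.44);sc=lambda u,v:(250+(u-400)/4-.38,160+v/4-.38)
for L in ([(W,w(650,122)),(T,t(113,160)),(S,sc(533,189))],[(W,w(648,216)),(T,t(128,92))],[(W,w(300,153)),(T,t(275,150))]):
    x,r=tri(*L);d=x-HG;print(x,r,np.degrees(np.arctan2(-d[2],d[1])),np.hypot(*d[1:]))
# button top expected pixels wrist for d=-3..3
for d in (-.003,0,.003): print((proj(W,F+(.09+d)*U+[-.0255,0,0])-[150,140]+.38)*4,(proj(T,F+(.09+d)*U+[-.0255,0,0])-[250,185]+.44)*8)
h=F+.09*U+[-.022,0,0]
print('hole ends wrist',[((proj(W,h+k*U)-[150,140]+.38)*4) for k in(-.0105,.0105)])
# strip -y top edge near corner in top
for q in(.055,.06,.065):
    print(q,(proj(T,F+(.244+q)*U-.0085*Hy-[.05,0,0])-[250,185]+.44)*8)
E
python3 br.py 12; cp pics/scene23.png pics/s23.png; python3 br.py 23
```

```text
[0.5116 0.2132 0.0764] [np.float64(1.3), np.float64(2.6), np.float64(1.3)] 43.59600218095795 0.0949335350531173
[0.5346 0.2135 0.0787] [np.float64(0.5), np.float64(0.5)] 42.43346269819736 0.09368882436331231
[0.5108 0.1575 0.1405] [np.float64(0.6), np.float64(0.6)] 5.95491473189764 0.013200106990922448
[387.4802  48.0816] [336.4601 268.1082]
[376.6929  49.0728] [340.9414 267.0391]
[365.7996  50.0732] [345.4433 265.9651]
hole ends wrist [array([414.8561,  58.678 ]), array([339.2303,  66.0776])]
0.055 [719.911  282.9865]
0.06 [730.6112 280.9112]
0.065 [741.4086 278.8168]
12 2613 294.5507079984692 218.2774588595484 26 214
23 2300 294.5417391304348 218.26391304347825 25 196
```

Run:
```python
import cv2,numpy as np
a=cv2.imread('pics/top0.png').astype(int);b=cv2.imread('pics/top23.png').astype(int)
d=np.abs(a-b).max(2)
for n,(x0,y0,x1,y1) in dict(block=(245,235,285,283),tape=(257,135,290,170),square=(305,148,378,190),clamp=(286,245,332,294)).items(): print(n,(d[y0:y1,x0:x1]>40).sum())
from station import *
print(sense()['force'].round(1)); print(sign_off())
```

```text
block 0
tape 0
square 350
clamp 27
[-0.   0.1  0.4]
the job is handed in; nothing more can be done
None
```

I raised the prop to the middle hole, folded the lever onto its stop, and handed the job in at about 17 s, with the gripper clear and reading no contact force.

- **Tube:** I gripped the board along the leaning tube and pulled it out about 38 mm, the last 7 mm or so in steps of 1 to 2 mm. The pull stayed well under the 20 N limit. The brass button now stands proud in the middle hole in all three views, and it looked the same before and after the lever was moved. The thin black ring shows at the mouth. The board's corner sits about 1.5 px from where the 0.060 m position predicts, roughly 5 mm if it were all travel along the tube. I put that down to calibration and went by the button.
- **Lever:** I pushed it with the closed fingertips until the contact force rose from about 3 N to 11 N at the stop, then backed away. Its end corners then measured 42.4° to 43.6° below level, against about 42° expected on the stop.
- **One disagreement:** the closed fingertips appeared roughly 20 mm short of the reported TCP, so the lever needed pushing further than I first worked out. I finished it by force and by picture instead.
- **Things around the prop:** comparing the top view before and after, the sanding block and tape measure showed no change. The clamp area (27 px) and the try-square area (350 px) did change. I put that down to shadow and to the raised board overlapping the square's area; both looked in place in the pictures, but I did not measure them again.

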